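# Refill the spice carousel, bring the salt round to the front and hold it

## Robot

A 6-joint arm with a two-finger parallel gripper is mounted at the origin on a cart in front of the work surface, level with it; the furniture and walls round the work are solid. World frame = base frame: x ahead of the robot, y to its left, z up, the work surface at z = 0. Lengths are in mm, angles in rad, forces in N, time in s.
With the tool pointing down it reaches from about 300 to 950 mm from the base axis. Payload 3.1 kg.
Tool frame: the origin (TCP) lies at the very end of the fingers, on their centre line; the grasp point (between the pads) lies 19 mm behind it (bot.tcp_to_grasp is the x of the grasp point in the tool frame, in mm); x points along the fingers, y is the direction in which the jaws open and shut, and the axes are right-handed (so a half turn about x gives the same grasp; the last joint's range is limited). The gripper opens to 85 mm and grips with 20 to 120 N. Pads are 22 mm wide; open, the fingers measure 114 mm over their backs; the gripper's body (76 mm by 85 mm) begins 54 mm behind the grasp point. The pads swing forward as they close: fully open they stand 13 mm farther back than shut.
Start: joints at [1.259, 0.308, 1.634, -0, 1.2, -0.07], TCP at [149.683, 606.817, 231.272] pointing down, gripper open.
Joint ranges: [-3.06, 3.06], [-0.79, 1.96], [0.05, 2.63], [-1.19, 4.34], [0.05, 2.64], [-2.94, 2.94]. Speed limits (rad/s): [2.79, 2.79, 3.14, 3.14, 3.14, 3.14].

## Interface

Orientations are given as a rotation vector (axis times angle).
In Python, from cell import status, eyes, bot gives the robot as it stands. The module is installed in compiled form; this text tells all that it offers.
- The arm moves only by the tool step_arm, never from a script. Its argument "motion" is a list of rows, each a list of 3 entries, a list of its own where there are three numbers: the shift along the tool's x, y, z normalised to -1 to 1, where 1 is 500 mm, then the turn, a rotation vector about the tool's x, y, z normalised to -1 to 1, where 1 is 360 degrees, then the closure in counts, from 0 (fully open) to 255 (shut). A call has 1 to 10 rows; each row is the pose to reach, as a shift and turn from the pose measured when the call began, along the tool's axes at that moment, turning the shorter way round; what a row does not reach only later rows make up. A row lasts 1/12 s, in which the tool goes at most 41.7 mm and 7.16 degrees, less where a joint would pass 70% of its speed; a pose out of reach is approached as far as the arm can. A call with a number of a shift or a turn outside -1 to 1 is refused whole. A call with a gripper value outside its range is refused whole. The fingers move at their own pace and stop on an object; "newtons" is the grip in N (left out, the last holds). Time passes only in rows, so rows that repeat a pose let the fingers close. It gives the time, the measured TCP pose, the force and the opening at its end, in the units of the state.
- status.get_obs(): the state, without advancing time (a new reading comes with each control period).
- eyes.capture(name): name is "side" or "top"; returns a dict with "img" (480x640x3 uint8, red, green, blue), "mtx" (3x3 intrinsics, pixels), "R" (3x3) and "t" (3): a world point X has camera coordinates R X + t. Camera axes: x right, y down, z forward; pixel columns grow to the right and rows downward; lengths in mm; the calibration is good to about 2 mm. A picture is of the moment at which its call begins. There is no depth.
- bot.job_done(): hands the job in, once; it reports no verdict.
The state is a dict: "time": time; "joints": joint angles; "dq": joint speeds; "joint_torque": joint torques, N m; "tcp_pos": TCP position; "eef_rot": TCP orientation; "force": force on the tool from outside, world axes, zero at the start; "wrist_torque": the same for the moment, N m; "width": finger opening in mm.
Only numpy, scipy, OpenCV 4.12 (cv2) and the standard library are available. Lean on these libraries where they do the work, as an engineer would, in place of code of your own. Each camera call takes 0.05 s, during which the arm holds its last target.

## Task

The pepper mill and the tall spice jar were left out in front of the hob: stand each one down on the spice carousel in the empty wire hoop that suits its girth, without dropping them in. Then turn the carousel by the knob on its post until the salt shaker stands straight at the front, facing the front edge of the worktop, and keep the knob gripped: the job finishes while you are still holding the carousel still, so that the cook can lift the salt out with one hand. Leave the other jars in their hoops, and do not disturb the teaspoon or the egg timer.

Things in the scene. Friction and masses are not known exactly. Their poses are not given: they have to be found in the camera images.
- carousel_foot: low dark round foot of the spice carousel, 156 mm across, 12 mm high, fixed to the worktop left of the hob; its place varies. Origin: centre of its underside on the worktop, on the carousel's axis. Its axes are always the room's (-x towards the robot and the worktop's front edge). On it turns a plain wooden tray, 242 mm across, with a low wire rim up to 36 mm above the worktop.
- front_spot (a point): fixed point (it does not turn) at the front of the carousel: 80 mm from the axis straight towards the robot (-x), at the height of the tray floor, 22 mm above the worktop. This is where the salt shaker's foot must come to stand.
- turntable (a joint): the tray's bearing: turns without end stops, stays where it is left, friction about 0.03 N m. Value in rad, 0 as it stands at the start (whichever way it then faces), growing anticlockwise seen from above. Tray floor 22 mm above the worktop; central post 10 mm thick; five round wire hoops centred 80 mm from the axis every 72 degrees, wire 4 mm thick, tops 79 mm above the worktop.
- knob_center (a point): middle of the round plain wooden knob on top of the carousel's post: 34 mm diameter, 36 mm tall, upright, on the carousel's axis; this point is 214 mm above the worktop, the knob reaches from 196 to 232 mm. It can be gripped from above at any yaw and turns with the tray.
- knob: the same knob as a body, one with the turntable; its origin lies on the axis at the turntable's underside, 12 mm above the worktop.
- pocket_wide (a point): centre, on the tray floor (22 mm above the worktop), of the one wide hoop: 68 mm free inside; turns with the tray. Empty at the start, on the robot's side of the carousel.
- pocket_narrow (a point): centre, on the tray floor (22 mm above the worktop), of the empty narrow hoop beside the wide one: 55 mm free inside; turns with the tray. The other three hoops are as narrow and hold the salt shaker and two spice jars, in any order.
- pepper_mill: dark wooden pepper mill, upright, 58 mm diameter at the foot, 170 mm tall, 0.18 kg: waisted body up to 122 mm, round head 49 mm wide from 123 to 159 mm (widest near 140 mm), small nub on top. Stands loose on the worktop in front of the hob; too thick for the narrow hoops. Origin: centre of its underside, z up.
- tall_jar: tall slim glass spice jar with a smooth screw cap, upright, 47 mm diameter, 140 mm tall, 0.13 kg; cap of the same width from 115 to 140 mm. Stands loose on the worktop in front of the hob. Origin: centre of its underside, z up.
- salt_shaker: salt shaker, the shortest thing on the carousel and the only one with a narrowing, domed, pierced metal top: 44 mm diameter, 90 mm tall. Stands loose in one of the three filled hoops. Origin: centre of its underside, z up.
- flat_cap_jar: spice jar with a broad flat cap, 46 mm diameter, 104 mm tall, loose in a filled hoop. Origin: centre of its underside.
- ribbed_cap_jar: spice jar with a ribbed cap and shaped glass, 45 mm diameter, 106 mm tall, loose in a filled hoop. Origin: centre of its underside.
- teaspoon: steel teaspoon, 130 mm long, 27 mm wide, 11 mm high, lying on the worktop in front of the hob's right part; leave alone. Origin: centre of its underside.
- egg_timer: round clockwork egg timer, 65 mm diameter, 57 mm high, on the worktop left of the carousel; leave alone. Origin: centre of its underside.
Mind the look-alikes: they are no part of the job. Leave any red look-alike of the pepper_mill alone.

How it is judged:
By the outcome, as a careful person would: the job done as asked, in the order asked, and still so for the second after the job is handed in, while the arm keeps its last pose, push and grip.
It also fails if it takes over 72 s, if anything falls off the work surface, if the arm or the gripper's body presses on something with over 40 N, if the wrist force passes 120 N, or if a joint passes its speed limit or range.

## Working session

There is one attempt and no reset: what is moved stays moved. The work goes in short steps, Python scripts to look and compute and a tool call to move; the robot and the scene stay as the last step left them, time stands still between calls to the robot, and variables do not carry over. Pictures are saved under pics/ and viewed, and the job is handed in when it is done.

Besides the shell and the picture viewer there is one more tool, called as a command line: name --argument value ..., lists and objects as JSON in quotes. step_arm: Moves the arm, as the interface text tells. Its arguments: {"type":"object","properties":{"motion":{"type":"array"},"newtons":{"type":"number"}},"required":["motion"]}

```bash
mkdir -p pics; ls; python3 - <<'E'
from cell import status, eyes, bot
import cv2,numpy as np
o=status.get_obs()
for k,v in o.items(): print(k,np.round(v,3))
print(bot.tcp_to_grasp)
for n in ("side","top"):
    c=eyes.capture(n); cv2.imwrite(f"pics/{n}0.png",c["img"][:,:,::-1]); np.savez(f"pics/{n}0.npz",**c)
    print(n,c["mtx"],c["R"],c["t"],-c["R"].T@c["t"])
E
```

```text
pics
time 0.0
joints [ 1.259  0.309  1.635 -0.     1.2   -0.07 ]
dq [-0.    -0.002  0.    -0.001 -0.002  0.   ]
joint_torque [-1.0000e-03 -4.1525e+01 -2.7666e+01 -0.0000e+00  1.0000e-02 -0.0000e+00]
tcp_pos [149.411 606.027 230.052]
eef_rot [ 0.188  1.563 -0.192]
force [ 0.215 -0.592  0.356]
wrist_torque [-0.011 -0.042 -0.042]
width 85.292
-18.700000000000003
side [[488.56879343   0.         316.26457244]
 [  0.         488.56879343 239.14979242]
 [  0.           0.           1.        ]] [[-8.96318619e-01 -4.43410508e-01 -2.36167032e-04]
 [-2.15320937e-01  4.35719405e-01 -8.73948222e-01]
 [ 3.87620727e-01 -7.83285211e-01 -4.86018981e-01]] [ 454.83545538  288.24789537 1265.72832521] [ -20.87923984 1067.50989707  867.18914366]
top [[497.91442596   0.         325.10872525]
 [  0.         497.91442596 235.65911054]
 [  0.           0.           1.        ]] [[-0.49481063 -0.86892736 -0.01129978]
 [-0.78927505  0.45481737 -0.41253612]
 [ 0.36360326 -0.19520862 -0.91087116]] [ 213.2512601   512.93063125 1387.14672453] [   5.99127812  222.79309604 1477.52404675]
```

View pics/side0.png

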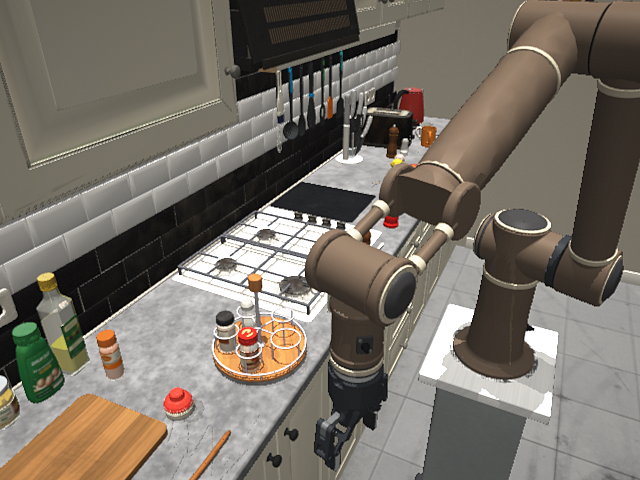

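View pics/top0.png

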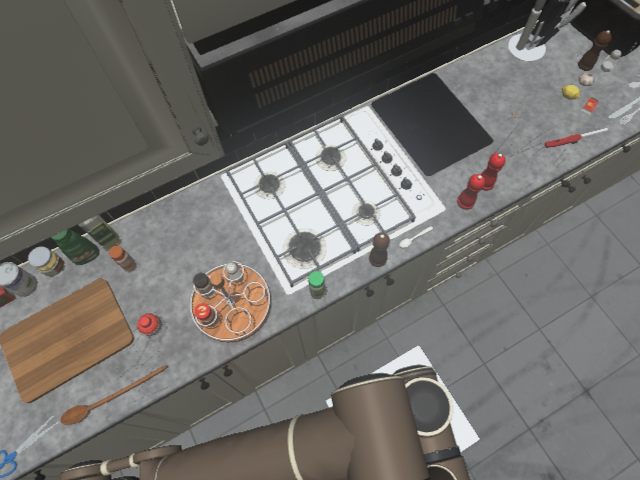

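```bash
cat > h.py <<'E'
import numpy as np, cv2
from cell import status, eyes, bot
def load(n): return dict(np.load(f"pics/{n}.npz"))
def cap(n,tag):
    c=eyes.capture(n); cv2.imwrite(f"pics/{tag}.png",c["img"][:,:,::-1]); np.savez(f"pics/{tag}.npz",**c); return c
def crop(c,tag,x0,y0,x1,y1):
    s=min(800/(x1-x0),600/(y1-y0))
    cv2.imwrite(f"pics/{tag}.png",cv2.resize(np.ascontiguousarray(c["img"][y0:y1,x0:x1,::-1]),None,fx=s,fy=s,interpolation=cv2.INTER_CUBIC)[:600,:800])
def proj(c,X):
    p=c["mtx"]@(c["R"]@np.asarray(X,float)+c["t"]); return p[:2]/p[2]
def ray(c,u,v):
    d=c["R"].T@np.linalg.inv(c["mtx"])@np.array([u,v,1.]); return -c["R"].T@c["t"], d/np.linalg.norm(d)
def onz(c,u,v,z):
    o,d=ray(c,u,v); return o+d*(z-o[2])/d[2]
def tri(c1,p1,c2,p2):
    o1,d1=ray(c1,*p1);o2,d2=ray(c2,*p2)
    s=np.linalg.lstsq(np.stack([d1,-d2],1),o2-o1,rcond=None)[0]
    a=o1+s[0]*d1;b=o2+s[1]*d2
    return (a+b)/2,np.linalg.norm(a-b)
E
python3 - <<'E'
from h import *
t=load("top0");s=load("side0")
crop(t,"c1",180,240,340,360)
crop(t,"c2",290,220,450,340)
crop(s,"c3",200,260,320,390)
E
```

```text
(no output)
```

View pics/c1.png

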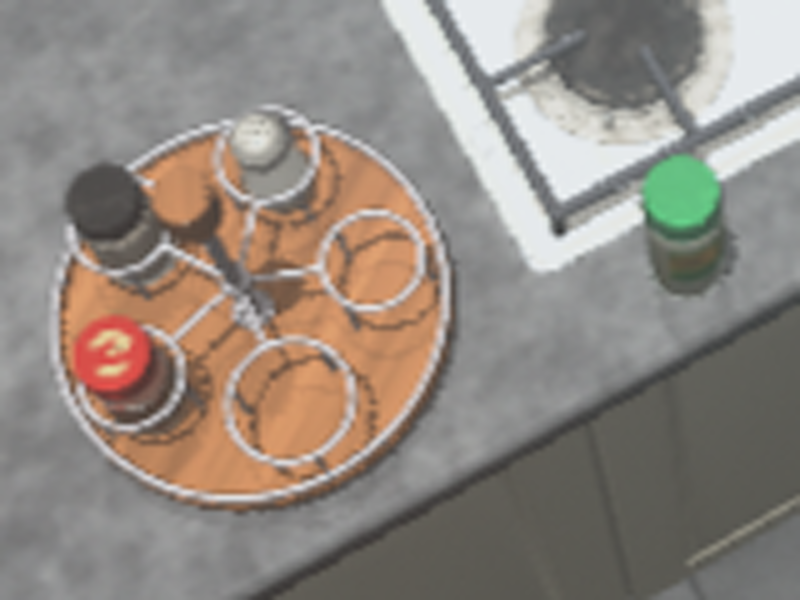

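View pics/c2.png

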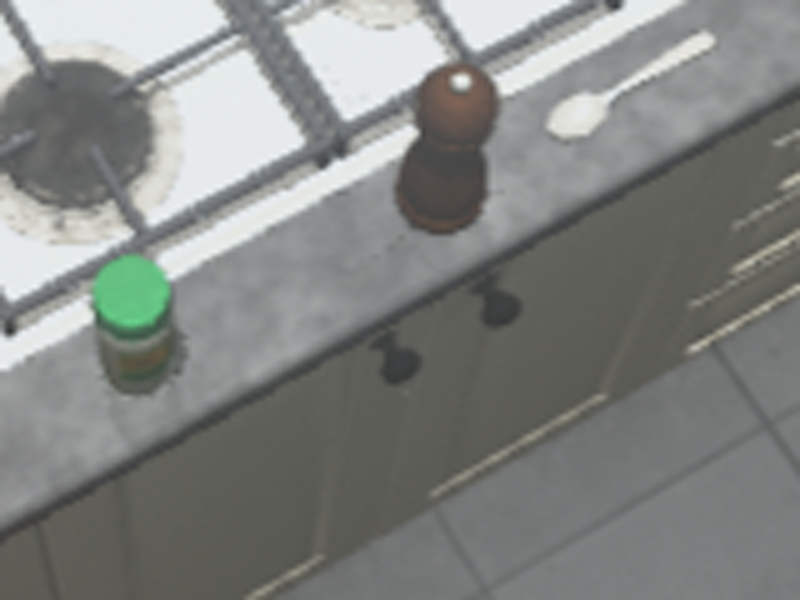

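View pics/c3.png

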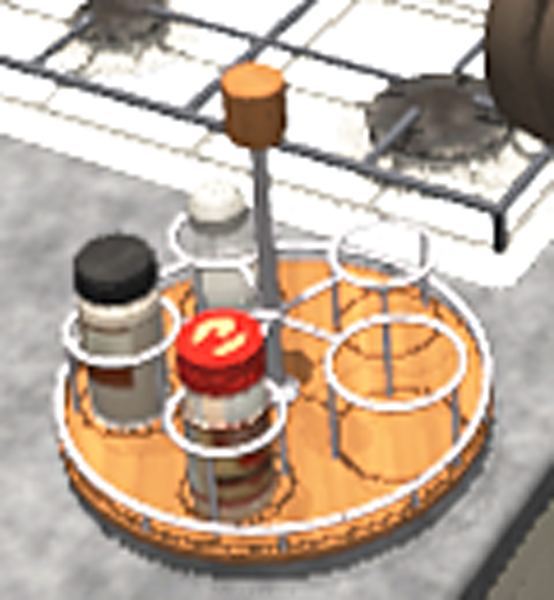

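```bash
cat > fit.py <<'E'
from h import *
from scipy.optimize import least_squares
def hoopfit(c,guess,r,z,thr=150,sat=60,tol=6,it=6):
    img=c["img"].astype(int); m=(img.min(2)>thr)&(img.max(2)-img.min(2)<sat)
    v,u=np.nonzero(m)
    P=np.array([onz(c,a,b,z)[:2] for a,b in zip(u,v) if True]) if len(u)<1 else None
    Ki=np.linalg.inv(c["mtx"]); d=(c["R"].T@Ki@np.stack([u,v,np.ones(len(u))])).T; o=-c["R"].T@c["t"]
    P=(o+d*((z-o[2])/d[:,2])[:,None])[:,:2]
    g=np.array(guess,float)
    for i in range(it):
        t=tol if i>1 else tol*1.6
        q=P[np.abs(np.linalg.norm(P-g,axis=1)-r)<t]
        if len(q)<10: return g,0,0
        g=least_squares(lambda x:np.linalg.norm(q-x,axis=1)-r,g,loss="soft_l1",f_scale=1).x
    ang=np.arctan2(*(q-g).T[::-1]); cov=len(np.unique((ang//0.35)))/18
    return g,len(q),cov
E
python3 - <<'E'
from fit import *
t=load("top0");s=load("side0")
K=lambda X,Y:(180+(X+.5)/5-.5,240+(Y+.5)/5-.5)
k=600/130
S=lambda X,Y:(200+(X+.5)/k-.5,260+(Y+.5)/k-.5)
for nm,a,b,r in [("wide",(291,402),(397,362),36),("nar",(373,262),(382,250),29.5),("salt",(268,160),(222,232),29.5),("red",(132,378),(226,415),29.5),("blk",(118,225),(122,330),29.5)]:
    for c,p in ((t,K(*a)),(s,S(*b))):
        g=onz(c,*p,77)[:2]; f=hoopfit(c,g,r,77); print(nm,g.round(1),f[0].round(1),f[1],round(f[2],2))
for c,p in ((t,K(250,305)),(s,S(275,390))):
    g=onz(c,*p,35)[:2]; f=hoopfit(c,g,119,34); print("rim",g.round(1),f[0].round(1),f[1:])
print("knobtop",onz(t,*K(188,185),232), onz(s,*S(253,80),232),tri(t,K(188,185),s,S(253,80)))
E
```

```text
wide [459.1 271.7] [461. 272.] 104 1.0
wide [456.2 272.1] [457.8 271.5] 145 1.0
nar [511.1 193.5] [513.3 193.9] 85 1.0
nar [510.9 192.5] [510.1 192.4] 170 1.0
salt [599.8 219.8] [603.6 219.3] 107 1.0
salt [601.2 218.6] [600.2 215.3] 159 1.0
red [517.7 345.4] [518.9 346.1] 64 0.72
red [514.6 346.7] [516. 345.] 103 0.83
blk [607.1 314.7] [607.2 313.7] 44 0.61
blk [601.8 315.1] [605.5 312.6] 120 0.83
rim [538.9 268.9] [541.7 269.2] (402, 1.0)
rim [530.1 279.6] [538.4 267.2] (593, 1.0)
knobtop [542.53665884 263.11091702 232.        ] [534.93740152 271.83798957 232.        ] (array([543.47691948, 262.71010541, 225.00236496]), np.float64(3.995997055810784))
```

```bash
python3 - <<'E'
from fit import *
t=load("top0")
C=lambda X,Y:(290+(X+.5)/5-.5,220+(Y+.5)/5-.5)
img=t["img"].astype(int)
# green bright top
sub=img[255:300,300:335]
m=(sub[:,:,1]>sub[:,:,0]+60)
print("green vals",sub[m][:,1].min(),sub[m][:,1].max())
for th in (0,120,150,170):
    mm=m&(sub[:,:,1]>th); v,u=np.nonzero(mm); print(th,len(u),u.mean()+300,v.mean()+255,u.min()+300,u.max()+300,v.min()+255,v.max()+255, onz(t,u.mean()+300,v.mean()+255,140))
print("jar top",onz(t,*C(132,290),140),"bottom edge center est",onz(t,*C(138,372),0))
print("mill nub",onz(t,*C(460,80),170)," head ",onz(t,*C(458,108),140)," foot", onz(t,*C(442,208),5))
for X in [(466.,10,0)]: print(proj(load("side0"),X))
E
```

```text
green vals 146 206
0 168 315.73809523809524 277.94642857142856 309 323 271 285 [438.61096954  24.46379703 140.        ]
120 168 315.73809523809524 277.94642857142856 309 323 271 285 [438.61096954  24.46379703 140.        ]
150 166 315.76506024096386 277.86746987951807 309 323 271 285 [438.77974922  24.28163067 140.        ]
170 158 315.8481012658228 277.7974683544304 309 323 271 284 [438.84566163  23.9744153  140.        ]
jar top [439.14827571  23.31051908 140.        ] bottom edge center est [ 4.35805265e+02  2.54121928e+01 -2.27373675e-13]
mill nub [ 446.88305994 -198.44453757  170.        ]  head  [ 442.34925554 -197.45114096  140.        ]  foot [ 432.89341338 -194.05096571    5.        ]
[327.37624894 304.44919722]
```

```bash
cat > mv.py <<'E'
from h import *
from scipy.spatial.transform import Rotation as Rn
import sys
def down(a):
    x=np.array([0,0,-1.]);y=np.array([np.cos(a),np.sin(a),0]);return np.stack([x,y,np.cross(x,y)],1)
def mv(p,adeg=None):
    o=status.get_obs(); R=Rn.from_rotvec(o["eef_rot"]).as_matrix(); p0=np.array(o["tcp_pos"])
    y=R[:,1]; cur=np.degrees(np.arctan2(y[1],y[0]))
    print("t",round(o["time"],2),"tcp",p0.round(1),"jaw",round(cur,1),"tilt",np.degrees(np.arccos(-R[2,0])).round(2),"F",np.round(o["force"],1),"w",round(o["width"],1),"q",np.round(o["joints"],2))
    if p is None: return
    if adeg is None: adeg=cur
    cands=[(np.linalg.norm((v:=Rn.from_matrix(R.T@down(np.radians(adeg+k))).as_rotvec())),k,v) for k in (0,180)]
    s=R.T@(np.array(p)-p0)/500
    print("shift",s.round(4).tolist())
    for n,k,v in cands: print(" yaw",adeg+k,"turn",(v/2/np.pi).round(4).tolist())
if __name__=="__main__":
    a=[float(x) for x in sys.argv[1:]]; mv(a[:3] if a else None,a[3] if len(a)>3 else None)
E
python3 mv.py 440 -197 260 90
```

```text
t 0.1 tcp [149.4 606.1 230.1] jaw 76.1 tilt 0.13 F [-0.6 -0.4  0.5] w 85.3 q [ 1.26  0.31  1.64  0.    1.2  -0.07]
shift [-0.0568, -1.4204, 0.9488]
 yaw 90.0 turn [-0.0385, -0.0001, 0.0003]
 yaw 270.0 turn [0.4615, 0.0005, 0.0001]
```

step_arm --motion '[[[-0.06,-0.71,0.475],[-0.038,0,0],0],[[-0.06,-0.71,0.475],[-0.038,0,0],0],[[-0.06,-0.71,0.475],[-0.038,0,0],0],[[-0.06,-0.71,0.475],[-0.038,0,0],0],[[-0.06,-0.71,0.475],[-0.038,0,0],0],[[-0.06,-0.71,0.475],[-0.038,0,0],0],[[-0.06,-0.71,0.475],[-0.038,0,0],0],[[-0.06,-0.71,0.475],[-0.038,0,0],0],[[-0.06,-0.71,0.475],[-0.038,0,0],0],[[-0.06,-0.71,0.475],[-0.038,0,0],0]]'

```text
time: 0.93
tcp_pos: [290.7, 214.0, 259.9]
eef_rot: [-0.0, 1.571, -0.003]
force: [0.7, -0.1, -0.2]
width: 85.6
```

```bash
python3 mv.py 440 -197 260 90; python3 - <<'E'
from h import *
c=cap("side","side1"); t=cap("top","top1"); crop(c,"c4",260,160,500,340)
E
```

```text
t 0.93 tcp [290.7 214.  259.9] jaw 89.9 tilt 0.13 F [ 0.7 -0.1 -0.2] w 85.6 q [ 0.52 -0.27  2.16 -0.    1.25 -1.05]
shift [0.0013, -0.8214, 0.3002]
 yaw 90.0 turn [-0.0003, -0.0001, 0.0003]
 yaw 270.0 turn [0.4997, 0.0005, 0.0001]
```

View pics/side1.png

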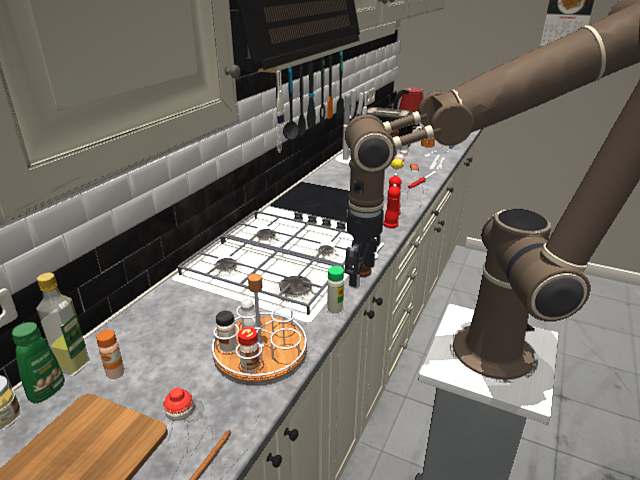

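step_arm --motion '[[[0,-0.82,0.3],[0,0,0],0],[[0,-0.82,0.3],[0,0,0],0],[[0,-0.82,0.3],[0,0,0],0],[[0,-0.82,0.3],[0,0,0],0],[[0,-0.82,0.3],[0,0,0],0],[[0,-0.82,0.3],[0,0,0],0],[[0,-0.82,0.3],[0,0,0],0],[[0,-0.82,0.3],[0,0,0],0],[[0,-0.82,0.3],[0,0,0],0],[[0,-0.82,0.3],[0,0,0],0]]'

```text
time: 1.87
tcp_pos: [429.8, -178.4, 261.5]
eef_rot: [0.007, 1.57, -0.013]
force: [0.5, 0.2, 0.3]
width: 85.2
```

```bash
python3 mv.py 440 -197 260 90; python3 - <<'E'
from h import *
c=cap("side","side2"); t=cap("top","top2"); crop(c,"c5",310,180,430,320); crop(t,"c6",290,200,450,320)
E
```

```text
t 1.87 tcp [ 429.8 -178.4  261.5] jaw 89.3 tilt 0.2 F [0.5 0.2 0.3] w 85.2 q [-0.49 -0.04  1.96 -0.    1.21 -2.04]
shift [0.0031, -0.0369, 0.0209]
 yaw 90.0 turn [-0.002, 0.0002, 0.0005]
 yaw 270.0 turn [0.498, 0.0008, -0.0003]
```

View pics/c5.png

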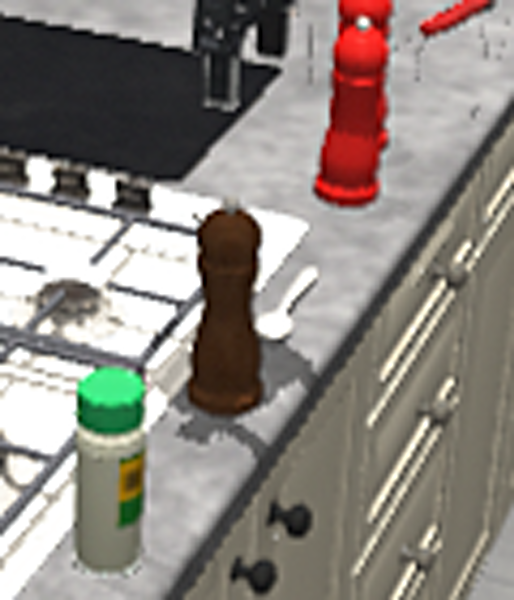

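View pics/c6.png

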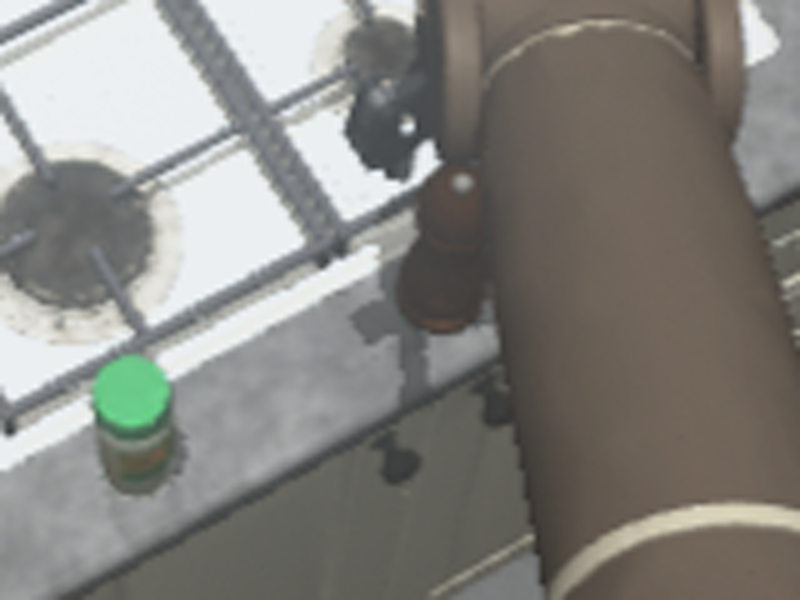

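```bash
python3 - <<'E'
from h import *
s=load("side2");t=load("top0")
k=600/140
S=lambda X,Y:(310+(X+.5)/k-.5,180+(Y+.5)/k-.5)
C=lambda X,Y:(290+(X+.5)/5-.5,220+(Y+.5)/5-.5)
print("mill head tri",tri(t,C(458,107),s,S(229,243)),"nub tri",tri(t,C(460,78),s,S(231,203)))
print("side: head",onz(s,*S(229,243),141),"nub",onz(s,*S(231,201),169),"foot",onz(s,*S(226,388),6))
print("top: head",onz(t,*C(458,107),141),"foot",onz(t,*C(441,207),6))
print("jar tri",tri(t,C(133,291),s,S(111,385)),"side top",onz(s,*S(111,385),140),"base",onz(s,*S(108,556),0))
for p in [(443,-197),(440,-197),(437,-197)]:
  print(p,proj(s,(*p,0)),proj(s,(*p,170)),proj(t,(*p,0)),proj(t,(*p,170)))
print(S(226,392),S(231,200),C(441,210),C(460,74))
# silhouette columns of mill in side and top
for c,box in ((s,(345,225,380,278)),(t,(368,230,392,268))):
    x0,y0,x1,y1=box;sub=c["img"][y0:y1,x0:x1].astype(int)
    m=(sub[:,:,0]<125)&(sub[:,:,0]-sub[:,:,2]>14)
    for r in range(0,y1-y0,3):
        u=np.nonzero(m[r])[0]
        if len(u): print(r+y0,u.min()+x0,u.max()+x0,(u.min()+u.max())/2+x0)
E
```

```text
mill head tri (array([ 444.52467664, -200.84577732,  130.82955845]), np.float64(2.649532018930805)) nub tri (array([ 446.77818956, -201.54576336,  163.71471497]), np.float64(6.399882095000413))
side: head [ 436.65656948 -183.04244226  141.        ] nub [ 440.87126965 -194.108051    169.        ] foot [ 439.39824718 -200.77227736    6.        ]
top: head [ 442.56413293 -197.47925769  141.        ] foot [ 433.49478092 -193.58155938    6.        ]
jar tri (array([437.97779641,  22.57760463, 137.73051371]), np.float64(2.1413236695760864)) side top [435.36953619  26.00378426 140.        ] base [436.60149269  21.7867846    0.        ]
(443, -197) [360.8068349  271.99950894] [363.2324804 225.6992025] [376.95904835 258.7814358 ] [381.89849236 236.89417465]
(440, -197) [361.66534501 272.2219404 ] [364.13989984 225.89811694] [377.46086772 259.54089927] [382.4583892  237.71914731]
(437, -197) [362.52511134 272.44469734] [365.04871987 226.0973384 ] [377.96337802 260.30140841] [383.01914043 238.54537888]
(362.35, 271.08333333333337) (363.51666666666665, 226.28333333333333) (377.8, 261.6) (381.6, 234.4)
231 358 369 363.5
234 356 370 363.0
237 356 369 362.5
240 356 369 362.5
243 356 369 362.5
246 357 368 362.5
249 358 368 363.0
252 357 367 362.0
255 357 368 362.5
258 356 369 362.5
261 355 370 362.5
264 354 370 362.0
267 355 369 362.0
270 354 371 362.5
273 354 370 362.0
276 359 365 362.0
233 379 383 381.0
236 376 387 381.5
239 375 388 381.5
242 376 387 381.5
245 379 384 381.5
260 370 370 370.0
263 373 374 373.5
```

```bash
python3 mv.py 441 -197 117 90
```

```text
t 1.97 tcp [ 431.3 -181.6  261.7] jaw 89.0 tilt 0.39 F [ 0.   0.5 -0.1] w 85.7 q [-0.49 -0.03  1.96 -0.01  1.21 -2.04]
shift [0.2896, -0.0286, 0.0192]
 yaw 90.0 turn [-0.0028, 0.0004, 0.001]
 yaw 270.0 turn [0.4972, 0.0016, -0.0006]
```

step_arm --motion '[[[0,-0.029,0.019],[-0.003,0,0.001],0],[[0.05,-0.029,0.019],[-0.003,0,0.001],0],[[0.12,-0.029,0.019],[-0.003,0,0.001],0],[[0.18,-0.029,0.019],[-0.003,0,0.001],0],[[0.24,-0.029,0.019],[-0.003,0,0.001],0],[[0.27,-0.029,0.019],[-0.003,0,0.001],0],[[0.29,-0.029,0.019],[-0.003,0,0.001],0],[[0.29,-0.029,0.019],[-0.003,0,0.001],0],[[0.29,-0.029,0.019],[-0.003,0,0.001],0]]'

```text
time: 2.72
tcp_pos: [441.2, -196.4, 116.8]
eef_rot: [-0.002, 1.569, 0.002]
force: [-0.1, -0.4, 1.2]
width: 85.7
```

```bash
python3 mv.py 441 -197 117 90; python3 - <<'E'
from h import *
c=cap("side","side3"); t=cap("top","top3"); crop(c,"c7",310,180,430,320); crop(t,"c8",330,190,430,270)
E
```

```text
t 2.72 tcp [ 441.2 -196.4  116.8] jaw 90.1 tilt 0.11 F [-0.1 -0.4  1.2] w 85.7 q [-0.51  0.19  2.05  0.    0.9  -2.08]
shift [-0.0004, -0.0012, -0.0003]
 yaw 90.0 turn [0.0004, 0.0003, -0.0]
 yaw 270.0 turn [-0.4996, 0.0001, 0.0005]
```

View pics/c7.png

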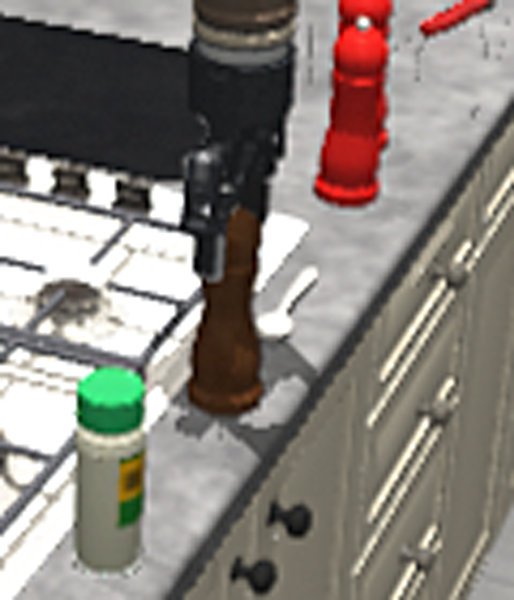

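```bash
python3 - <<'E'
from h import *
s=load("side3")
k=600/140
for X in [(441,-196.4+49,130),(441,-196.4+49,120),(441,-196.4,140)]:
    p=proj(s,X); print(p,((p+.5-[310,180])*k).round(0))
E
```

```text
[357.24389396 244.22042327] [205. 277.]
[357.11133737 247.0622933 ] [204. 290.]
[363.31325238 234.45278359] [231. 236.]
```

View pics/c8.png

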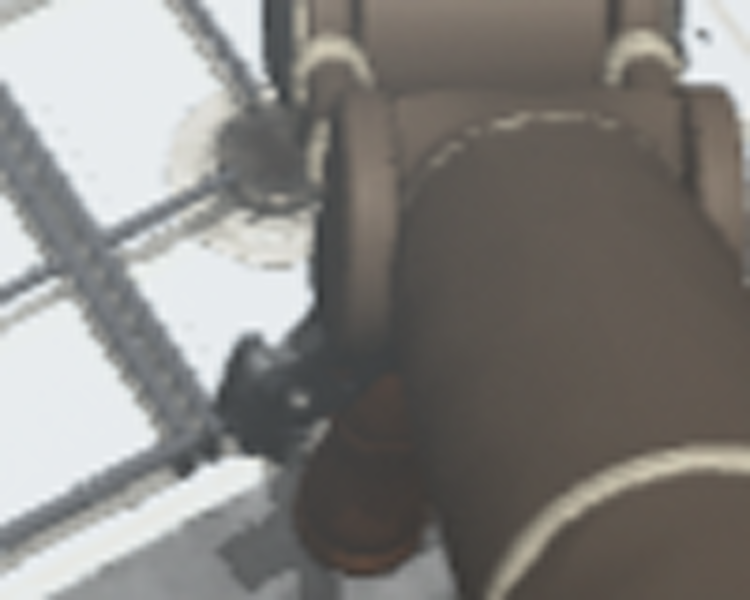

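step_arm --motion '[[[0,0,0.005],[0,0,0],0],[[0,0,0.005],[0,0,0],80],[[0,0,0.005],[0,0,0],90],[[0,0,0.005],[0,0,0],100],[[0,0,0.005],[0,0,0],110],[[0,0,0.005],[0,0,0],120],[[0,0,0.005],[0,0,0],135],[[0,0,0.005],[0,0,0],150],[[0,0,0.005],[0,0,0],255],[[0,0,0.005],[0,0,0],255]]' --newtons 40

```text
time: 3.65
tcp_pos: [445.6, -197.9, 119.2]
eef_rot: [-0.003, 1.564, -0.0]
force: [-0.6, -0.5, 5.1]
width: 46.7
```

```bash
python3 mv.py 459 272 270 90; python3 - <<'E'
from h import *
c=cap("side","side4"); crop(c,"c9",310,180,430,320)
E
```

```text
t 3.65 tcp [ 445.6 -197.9  119.2] jaw 90.1 tilt 0.39 F [-0.6 -0.5  5.1] w 46.7 q [-0.51  0.19  2.04  0.    0.9  -2.08]
shift [-0.3036, 0.939, 0.0306]
 yaw 90.0 turn [0.0003, 0.001, 0.0004]
 yaw 270.0 turn [-0.4997, -0.0006, 0.0016]
```

View pics/c9.png

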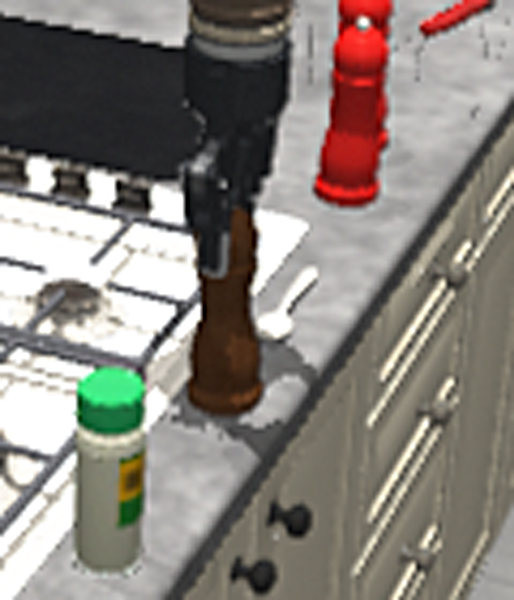

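step_arm --motion '[[[-0.01,0,0],[0,0,0],255],[[-0.04,0,0],[0,0,0],255],[[-0.08,0,0],[0,0,0],255],[[-0.12,0,0],[0,0,0],255],[[-0.12,0,0],[0,0,0],255],[[-0.12,0,0],[0,0,0],255]]'

```text
time: 4.2
tcp_pos: [445.6, -198.0, 179.6]
eef_rot: [-0.004, 1.563, -0.001]
force: [-0.6, -0.2, -2.8]
width: 47.3
```

```bash
python3 mv.py 459 272 270 90; python3 - <<'E'
from h import *
c=cap("side","side5"); crop(c,"c10",310,140,430,280)
E
```

```text
t 4.2 tcp [ 445.6 -198.   179.6] jaw 90.1 tilt 0.5 F [-0.6 -0.2 -2.8] w 47.3 q [-0.51  0.1   2.    0.    1.03 -2.08]
shift [-0.1836, 0.9393, 0.0299]
 yaw 90.0 turn [0.0003, 0.0013, 0.0005]
 yaw 270.0 turn [-0.4997, -0.0008, 0.002]
```

View pics/c10.png

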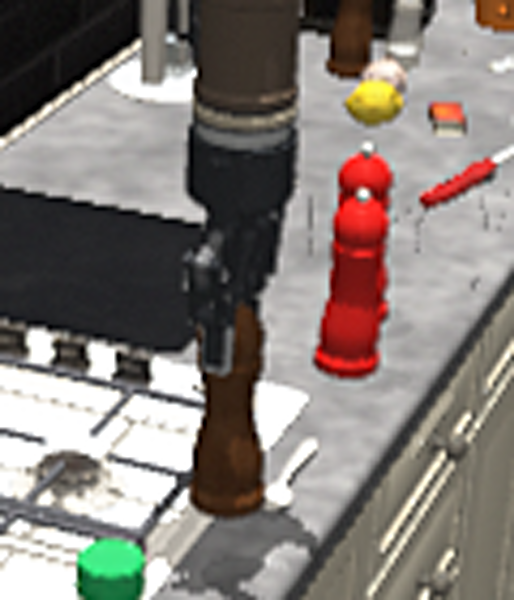

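step_arm --motion '[[[-0.08,0,0],[0,0.001,0],255],[[-0.16,0,0],[0,0.001,0],255],[[-0.24,0.02,0],[0,0.001,0],255],[[-0.24,0.08,0.005],[0,0.001,0],255],[[-0.24,0.15,0.005],[0,0.001,0],255],[[-0.24,0.22,0.01],[0,0.001,0],255],[[-0.24,0.3,0.01],[0,0.001,0],255],[[-0.24,0.38,0.012],[0,0.001,0],255],[[-0.24,0.46,0.015],[0,0.001,0],255],[[-0.24,0.52,0.015],[0,0.001,0],255]]'

```text
time: 5.08
tcp_pos: [449.2, 65.6, 295.6]
eef_rot: [-0.003, 1.576, 0.002]
force: [-0.2, -0.0, -2.2]
width: 46.9
```

```bash
python3 mv.py 459 272 300 90
```

```text
t 5.08 tcp [449.2  65.6 295.6] jaw 90.2 tilt 0.29 F [-0.2 -0.  -2.2] w 46.9 q [ 0.05 -0.09  1.94 -0.    1.29 -1.52]
shift [-0.0092, 0.4128, 0.0206]
 yaw 90.0 turn [0.0004, -0.0008, 0.0001]
 yaw 270.0 turn [-0.4996, -0.0002, -0.0012]
```

step_arm --motion '[[[-0.005,0.06,0.01],[0,0,0],255],[[-0.005,0.13,0.01],[0,0,0],255],[[-0.005,0.2,0.01],[0,0,0],255],[[-0.005,0.27,0.015],[0,0,0],255],[[-0.005,0.34,0.02],[0,0,0],255],[[-0.005,0.39,0.02],[0,0,0],255],[[-0.005,0.413,0.02],[0,0,0],255],[[-0.005,0.413,0.02],[0,0,0],255]]'

```text
time: 5.75
tcp_pos: [457.4, 273.8, 295.4]
eef_rot: [-0.006, 1.58, 0.003]
force: [-0.1, -0.5, -1.5]
width: 46.8
```

```bash
python3 mv.py 459 272 220 90; python3 - <<'E'
from h import *
c=cap("side","side6"); crop(c,"c11",200,200,360,400);t=cap("top","top6"); crop(t,"c12",180,220,340,340)
E
```

```text
t 5.75 tcp [457.4 273.8 295.4] jaw 90.3 tilt 0.52 F [-0.1 -0.5 -1.5] w 46.8 q [ 0.46  0.08  1.77  0.    1.3  -1.12]
shift [0.1508, -0.0034, 0.0046]
 yaw 90.0 turn [0.0009, -0.0014, 0.0003]
 yaw 270.0 turn [-0.4991, -0.0005, -0.0022]
```

View pics/c11.png

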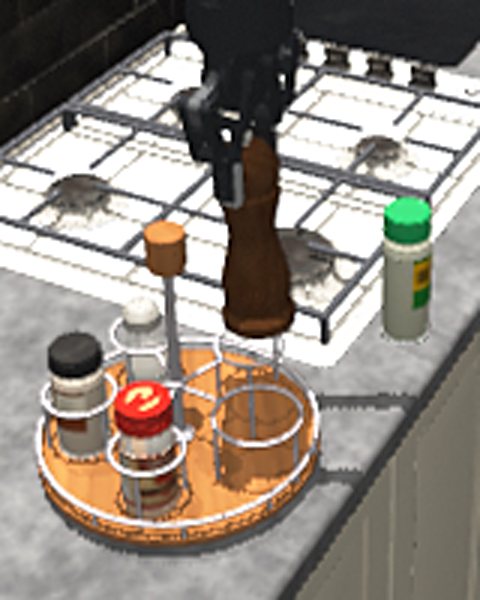

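View pics/c12.png

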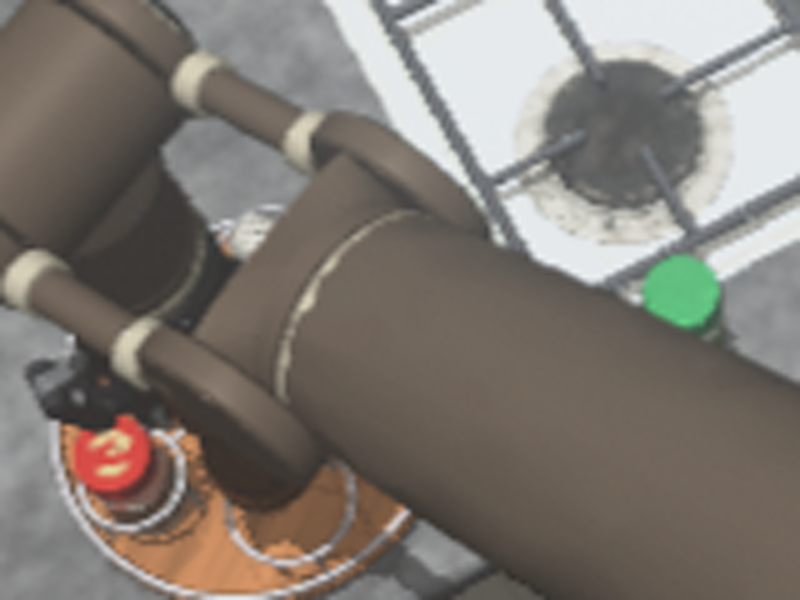

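step_arm --motion '[[[0.04,-0.003,0.004],[0.001,-0.001,0],255],[[0.09,-0.003,0.004],[0.001,-0.001,0],255],[[0.14,-0.003,0.004],[0.001,-0.001,0],255],[[0.16,-0.003,0.004],[0.001,-0.001,0],255],[[0.16,-0.003,0.004],[0.001,-0.001,0],255],[[0.16,-0.003,0.004],[0.001,-0.001,0],255]]'

```text
time: 6.35
tcp_pos: [459.1, 268.3, 215.8]
eef_rot: [-0.0, 1.574, -0.007]
force: [0.4, -0.0, -2.0]
width: 46.7
```

```bash
python3 mv.py 459 272 141 90; python3 - <<'E'
from h import *
c=cap("side","side7"); crop(c,"c13",220,250,320,390);t=cap("top","top7"); crop(t,"c14",180,260,300,350)
k=600/140
for z in (0,22,77,97):
  p=proj(c,(459.4,271.8,z)); print(z,((p+.5-[220,250])*k).round())
  p=proj(c,(457.8,271.5,z)); print(z,((p+.5-[220,250])*k).round())
E
```

```text
t 6.35 tcp [459.1 268.3 215.8] jaw 89.8 tilt 0.3 F [ 0.4 -0.  -2. ] w 46.7 q [ 0.45  0.15  1.86 -0.    1.13 -1.12]
shift [0.1495, 0.008, 0.0002]
 yaw 90.0 turn [-0.0006, -0.0005, 0.0007]
 yaw 270.0 turn [0.4994, 0.0011, 0.0007]
0 [283. 479.]
0 [286. 480.]
22 [282. 451.]
22 [284. 451.]
77 [279. 378.]
77 [281. 378.]
97 [278. 350.]
97 [280. 351.]
```

View pics/c13.png

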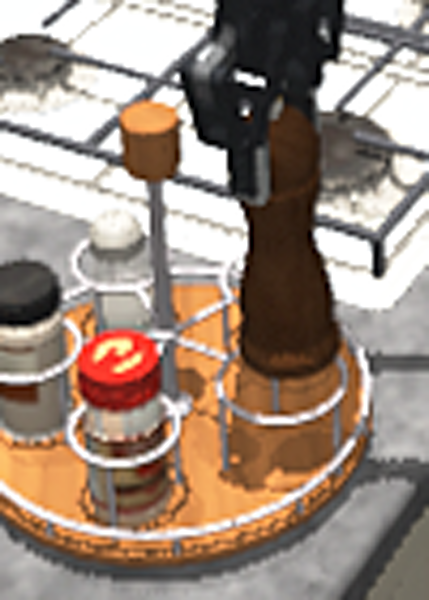

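View pics/c14.png

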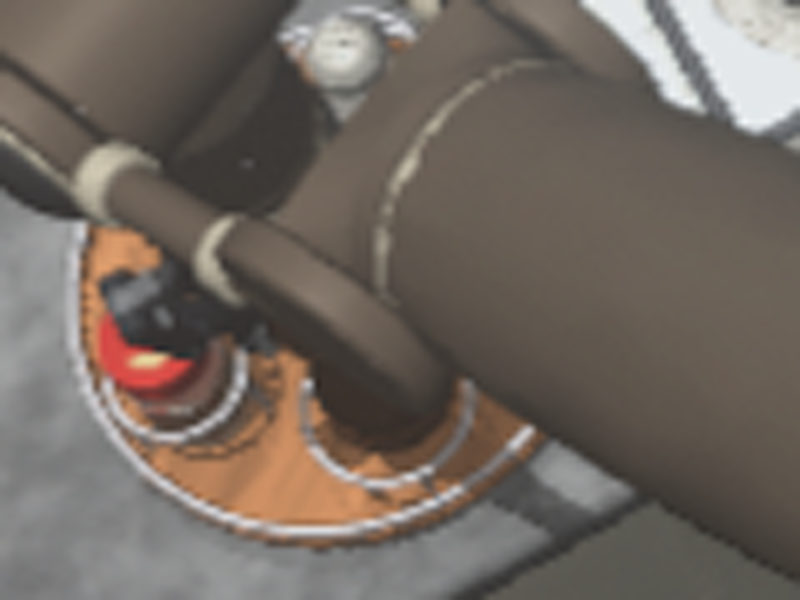

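```bash
python3 - <<'E'
from h import *
t=load("top7");s=load("side7")
th=np.linspace(0,2*np.pi,60)
def ext(c,x,y,z,r,o,k):
    P=np.array([proj(c,(x+r*np.cos(a),y+r*np.sin(a),z)) for a in th]); P=(P+.5-o)*k
    return P.min(0).round(),P.max(0).round()
for dx,dy in [(0,0),(-4.5,-3.5),(-4.5,0),(-4.5,-7)]:
    print(dx,dy,"top hoop",ext(t,459.4,271.8,77,36,[180,260],20/3),"foot",ext(t,459.4+dx,271.8+dy,97,29,[180,260],20/3))
    print("   side hoop",ext(s,459.4,271.8,77,36,[220,250],30/7),"foot",ext(s,459.4+dx,271.8+dy,97,29,[220,250],30/7))
E
```

```text
0 0 top hoop (array([305., 322.]), array([472., 486.])) foot (array([312., 325.]), array([448., 458.]))
   side hoop (array([215., 337.]), array([342., 420.])) foot (array([226., 317.]), array([329., 384.]))
-4.5 -3.5 top hoop (array([305., 322.]), array([472., 486.])) foot (array([324., 329.]), array([460., 463.]))
   side hoop (array([215., 337.]), array([342., 420.])) foot (array([236., 316.]), array([339., 383.]))
-4.5 0 top hoop (array([305., 322.]), array([472., 486.])) foot (array([316., 333.]), array([453., 467.]))
   side hoop (array([215., 337.]), array([342., 420.])) foot (array([233., 320.]), array([336., 387.]))
-4.5 -7 top hoop (array([305., 322.]), array([472., 486.])) foot (array([331., 326.]), array([468., 459.]))
   side hoop (array([215., 337.]), array([342., 420.])) foot (array([239., 313.]), array([342., 379.]))
```

```bash
python3 - <<'E'
from h import *
t=load("top7");s=load("side7")
a=t["img"][300:336,220:256]; b=s["img"][325:361,264:310]
g=lambda a:cv2.convertScaleAbs(cv2.resize(np.ascontiguousarray(a[:,:,::-1]),None,fx=8,fy=8,interpolation=cv2.INTER_NEAREST),alpha=1.6)
A,B=g(a),g(b)
cv2.imwrite("pics/c15.png",np.hstack([A,B]))
E
```

```text
(no output)
```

View pics/c15.png

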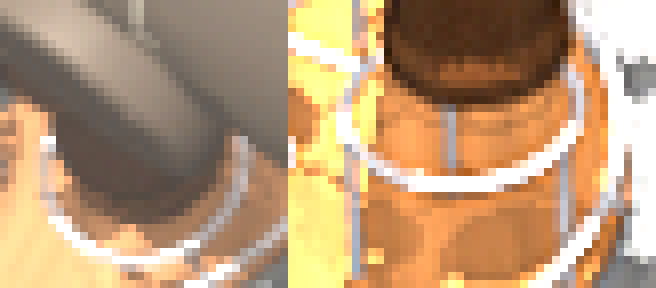

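step_arm --motion '[[[0.01,0.004,0.007],[-0.001,0,0],255],[[0.018,0.004,0.007],[-0.001,0,0],255],[[0.018,0.004,0.007],[-0.001,0,0],255],[[0.018,0.004,0.007],[-0.001,0,0],255]]'

```text
time: 6.78
tcp_pos: [464.0, 271.5, 208.8]
eef_rot: [-0.004, 1.57, 0.001]
force: [0.3, 1.1, -3.0]
width: 46.5
```

```bash
python3 mv.py 459 272 141 90; python3 - <<'E'
from h import *
t=cap("top","top8");s=cap("side","side8")
a=t["img"][300:336,220:256]; b=s["img"][325:361,264:310]
g=lambda a:cv2.convertScaleAbs(cv2.resize(np.ascontiguousarray(a[:,:,::-1]),None,fx=8,fy=8,interpolation=cv2.INTER_NEAREST),alpha=1.8)
cv2.imwrite("pics/c16.png",np.hstack([g(a),g(b)]))
E
```

```text
t 6.78 tcp [464.  271.5 208.8] jaw 90.2 tilt 0.14 F [ 0.3  1.1 -3. ] w 46.5 q [ 0.45  0.16  1.86 -0.    1.12 -1.12]
shift [0.1357, 0.0013, -0.0101]
 yaw 90.0 turn [0.0005, 0.0001, 0.0004]
 yaw 270.0 turn [-0.4995, -0.0006, 0.0002]
```

View pics/c16.png

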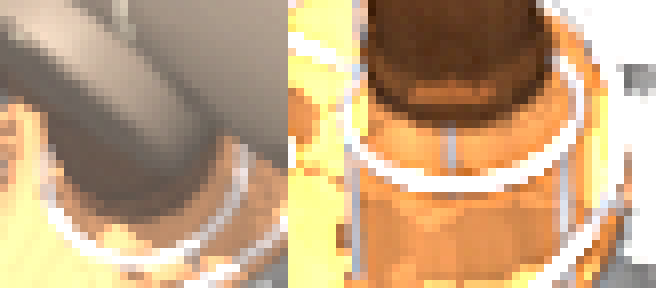

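```bash
python3 - <<'E'
from h import *
t0=load("top0");s4=load("side4");s2=load("side2");s8=load("side8");t8=load("top8")
th=np.linspace(0,2*np.pi,120)
def ext(c,x,y,z,r):
    P=np.array([proj(c,(x+r*np.cos(a),y+r*np.sin(a),z)) for a in th]); return P.min(0).round(1),P.max(0).round(1)
for x in (441,444): print(x,"side",ext(s2,x,-197,0,29),"top",ext(t0,x,-197,0,29))
print("meas side: cols 354-371, bottom ~276.5")
x0=[345,225]
for nm,c,(a,b,e,f) in (("s2",s2,(345,255,382,284)),("t0",t0,(362,240,398,272)),("s8",s8,(264,320,310,350)),("t8",t8,(220,300,256,336))):
    A=cv2.resize(np.ascontiguousarray(c["img"][b:f,a:e,::-1]),None,fx=10,fy=10,interpolation=cv2.INTER_NEAREST)
    cv2.imwrite(f"pics/z_{nm}.png",cv2.convertScaleAbs(A,alpha=1.8))
a=cv2.imread("pics/z_s2.png");b=cv2.imread("pics/z_t0.png");h=max(a.shape[0],b.shape[0])
pad=lambda i:cv2.copyMakeBorder(i,0,h-i.shape[0],0,0,0)
cv2.imwrite("pics/c17.png",np.hstack([pad(a),pad(b)]))
E
```

```text
441 side (array([352.5, 267.4]), array([370.3, 277.1])) top (array([368.2, 250.9]), array([386.4, 267.8]))
444 side (array([351.6, 267.2]), array([369.5, 276.8])) top (array([367.7, 250.1]), array([385.9, 267.1]))
meas side: cols 354-371, bottom ~276.5
```

View pics/c17.png

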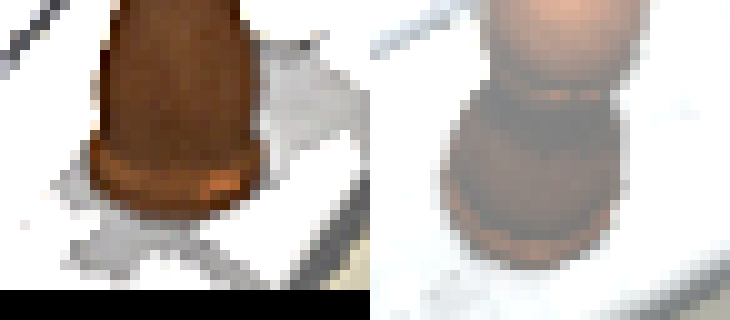

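step_arm --motion '[[[0.01,-0.002,0],[0,0,0],255],[[0.02,-0.002,0],[0,0,0],255],[[0.03,-0.002,0],[0,0,0],255],[[0.04,-0.002,0],[0,0,0],255],[[0.05,-0.002,0],[0,0,0],255],[[0.06,-0.002,0],[0,0,0],255]]'

```text
time: 7.38
tcp_pos: [463.9, 270.4, 178.1]
eef_rot: [-0.004, 1.57, 0.0]
force: [1.2, 0.9, -1.8]
width: 46.9
```

```bash
python3 mv.py 464 271.5 143 90; python3 - <<'E'
from h import *
t=cap("top","top9");s=cap("side","side9")
a=t["img"][300:340,220:256]; b=s["img"][325:365,264:310]
g=lambda a:cv2.convertScaleAbs(cv2.resize(np.ascontiguousarray(a[:,:,::-1]),None,fx=8,fy=8,interpolation=cv2.INTER_NEAREST),alpha=1.8)
cv2.imwrite("pics/c18.png",np.hstack([g(a),g(b)]))
E
```

```text
t 7.38 tcp [463.9 270.4 178.1] jaw 90.2 tilt 0.15 F [ 1.2  0.9 -1.8] w 46.9 q [ 0.45  0.2   1.89 -0.    1.06 -1.12]
shift [0.0702, 0.0024, 0.0003]
 yaw 90.0 turn [0.0005, 0.0001, 0.0004]
 yaw 270.0 turn [-0.4995, -0.0006, 0.0001]
```

View pics/c18.png

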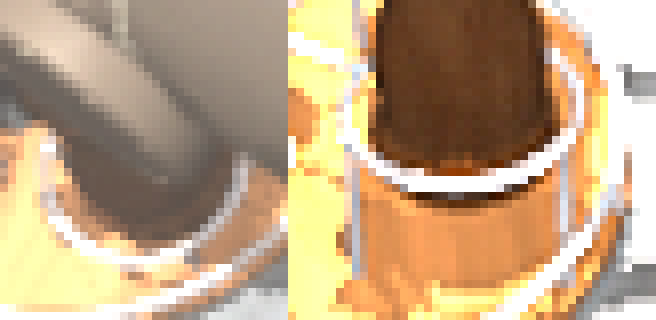

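step_arm --motion '[[[0.015,0,0],[0,0,0],255],[[0.03,0,0],[0,0,0],255],[[0.045,0,0],[0,0,0],255],[[0.058,0,0],[0,0,0],255],[[0.066,0,0],[0,0,0],255],[[0.068,0,0],[0,0,0],255]]'

```text
time: 7.98
tcp_pos: [462.3, 269.5, 142.1]
eef_rot: [-0.006, 1.574, -0.001]
force: [-0.1, -0.7, -2.6]
width: 46.8
```

```bash
python3 mv.py 464 271.5 141 90
```

```text
t 7.98 tcp [462.3 269.5 142.1] jaw 90.2 tilt 0.31 F [-0.1 -0.7 -2.6] w 46.8 q [ 0.45  0.25  1.91 -0.    0.99 -1.12]
shift [0.0022, 0.0039, 0.0034]
 yaw 90.0 turn [0.0005, -0.0005, 0.0007]
 yaw 270.0 turn [-0.4995, -0.0011, -0.0008]
```

step_arm --motion '[[[0.002,0.002,0.002],[0,0,0],255],[[0.003,0.002,0.002],[0,0,0],255],[[0.004,0.002,0.002],[0,0,0],255],[[0.005,0.002,0.002],[0,0,0],255]]'

```text
time: 8.32
tcp_pos: [464.6, 271.2, 141.4]
eef_rot: [-0.005, 1.571, 0.0]
force: [-1.4, -0.4, 7.4]
width: 46.5
```

step_arm --motion '[[[-0.002,0,0],[0,0,0],110],[[-0.002,0,0],[0,0,0],90],[[-0.002,0,0],[0,0,0],60],[[-0.002,0,0],[0,0,0],20],[[-0.002,0,0],[0,0,0],0],[[-0.002,0,0],[0,0,0],0]]'

```text
time: 8.82
tcp_pos: [464.6, 271.2, 142.3]
eef_rot: [-0.005, 1.572, -0.0]
force: [0.5, -0.1, 0.8]
width: 85.3
```

```bash
python3 mv.py 464 271.5 300 90; python3 - <<'E'
from h import *
s=cap("side","side10"); crop(s,"c19",200,210,320,390)
E
```

```text
t 8.82 tcp [464.6 271.2 142.3] jaw 90.2 tilt 0.18 F [ 0.5 -0.1  0.8] w 85.3 q [ 0.45  0.25  1.91 -0.    0.99 -1.12]
shift [-0.3154, -0.0003, -0.0014]
 yaw 90.0 turn [0.0005, -0.0001, 0.0005]
 yaw 270.0 turn [-0.4995, -0.0008, -0.0002]
```

View pics/c19.png

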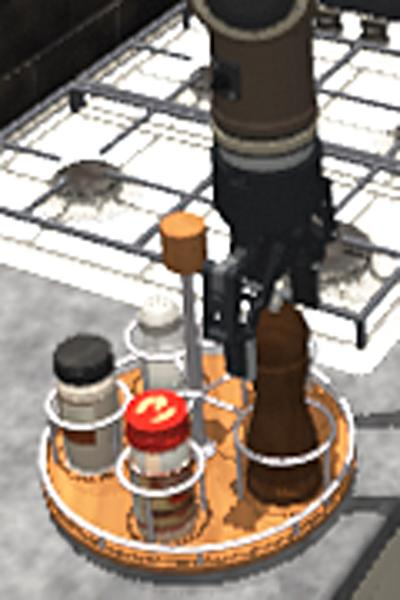

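step_arm --motion '[[[-0.03,0,0],[0,0,0],0],[[-0.1,0,0],[0,0,0],0],[[-0.18,0,0],[0,0,0],0],[[-0.26,0,0],[0,0,0],0],[[-0.28,0,0],[0,0,0],0],[[-0.28,0,0],[0,0,0],0]]'

```text
time: 9.37
tcp_pos: [467.4, 273.0, 287.4]
eef_rot: [-0.001, 1.562, 0.003]
force: [-0.2, 0.7, -0.6]
width: 85.3
```

```bash
python3 mv.py 437.5 23.5 260 -20; python3 - <<'E'
from h import *
s=cap("side","side11"); crop(s,"c19",200,250,380,390)
E
```

```text
t 9.37 tcp [467.4 273.  287.4] jaw 90.2 tilt 0.48 F [-0.2  0.7 -0.6] w 85.3 q [ 0.45  0.09  1.78 -0.    1.26 -1.12]
shift [0.0537, -0.4989, -0.0618]
 yaw -20.0 turn [0.306, 0.0007, -0.0014]
 yaw 160.0 turn [-0.1939, 0.0013, 0.0006]
```

View pics/c19.png

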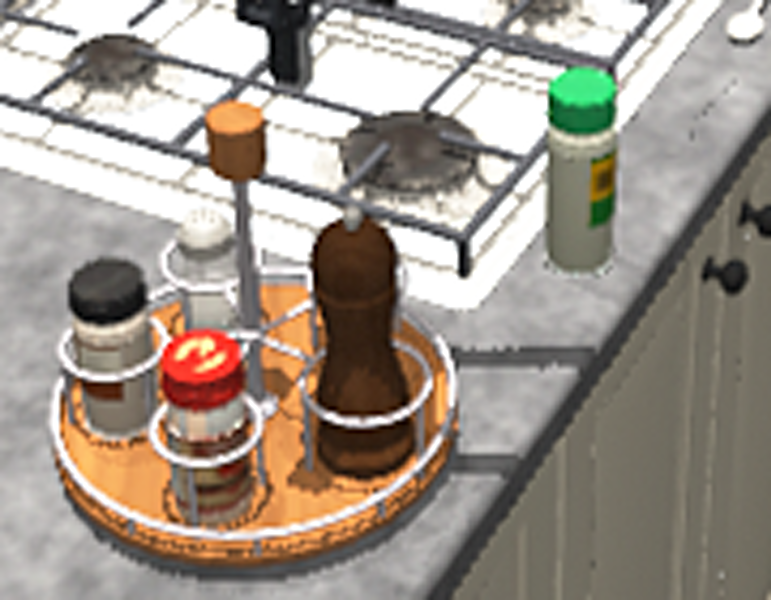

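step_arm --motion '[[[0,-0.05,-0.01],[0.03,0,0],0],[[0,-0.1,-0.01],[0.05,0,0],0],[[0,-0.16,-0.02],[0.07,0,0],0],[[0.01,-0.22,-0.03],[0.09,0,0],0],[[0.02,-0.28,-0.04],[0.11,0,0],0],[[0.03,-0.34,-0.05],[0.13,0,0],0],[[0.03,-0.4,-0.06],[0.15,0,0],0],[[0.04,-0.46,-0.06],[0.17,0,0],0],[[0.05,-0.499,-0.062],[0.19,0,0],0],[[0.05,-0.499,-0.062],[0.21,0,0],0]]'

```text
time: 10.25
tcp_pos: [432.5, 19.5, 255.2]
eef_rot: [0.971, 1.344, -0.979]
force: [-0.6, -0.4, -0.5]
width: 85.5
```

```bash
python3 mv.py 437.5 23.5 260 -20; python3 - <<'E'
from fit import *
t=cap("top","top12"); s=load("side11"); crop(t,"c20",180,230,340,350)
for nm,g,r in [("wide",(459,272),36),("nar",(512,193),29.5),("salt",(602,217),29.5),("red",(517,345.5),29.5),("blk",(606,313),29.5)]:
    for c in (t,s):
        f=hoopfit(c,g,r,77); print(nm,f[0].round(1),f[1],round(f[2],2))
for c in (t,s): print(hoopfit(c,(540,268),119,34))
E
```

```text
t 10.25 tcp [432.5  19.5 255.2] jaw 18.0 tilt 0.3 F [-0.6 -0.4 -0.5] w 85.5 q [-0.05 -0.1   2.03 -0.    1.21 -0.37]
shift [-0.0096, 0.012, -0.0046]
 yaw -20.0 turn [0.1055, 0.0005, 0.0007]
 yaw 160.0 turn [-0.3945, -0.0009, 0.0006]
wide [461.  273.7] 82 0.72
wide [457.8 273.3] 73 0.67
nar [511.1 194.6] 100 1.0
nar [512.  185.1] 51 0.5
salt [605.3 216.8] 158 1.0
salt [601.6 215.1] 151 1.0
red [520.9 346.6] 74 0.72
red [517.6 345.4] 107 0.78
blk [609.2 312.9] 62 0.72
blk [605.9 311.2] 115 0.83
(array([542.33314809, 269.07698393]), 522, 1.0)
(array([538.5183012 , 267.06943056]), 483, 0.9444444444444444)
```

View pics/c20.png

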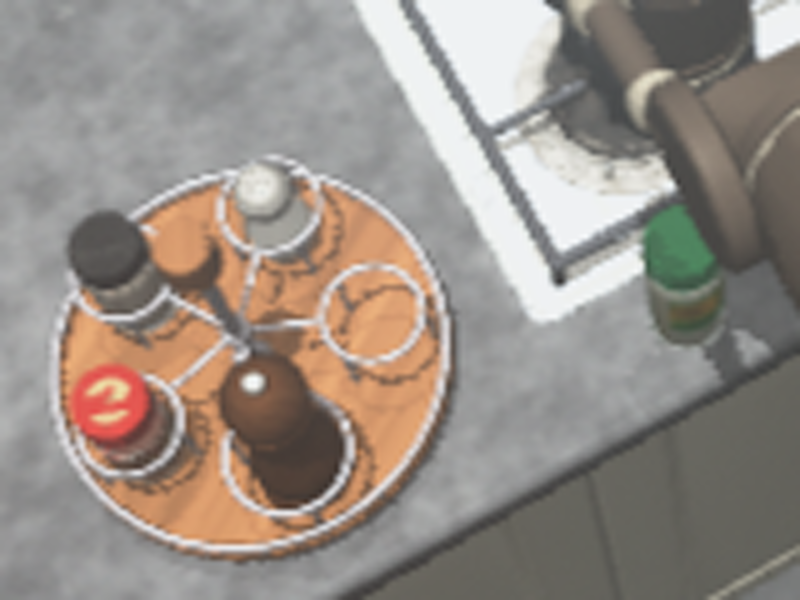

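step_arm --motion '[[[-0.01,0.012,-0.005],[0.02,0,0],0],[[-0.01,0.012,-0.005],[0.04,0,0],0],[[-0.01,0.012,-0.005],[0.06,0,0],0],[[-0.01,0.012,-0.005],[0.08,0,0],0],[[-0.01,0.012,-0.005],[0.1055,0,0.001],0],[[-0.01,0.012,-0.005],[0.1055,0,0.001],0],[[-0.01,0.012,-0.005],[0.1055,0,0.001],0]]'

```text
time: 10.88
tcp_pos: [436.3, 25.6, 258.3]
eef_rot: [1.46, 1.023, -1.465]
force: [-0.6, 0.6, -0.8]
width: 85.3
```

```bash
python3 mv.py 437.5 23.5 106 -20; 
```

```text
t 10.88 tcp [436.3  25.6 258.3] jaw -20.1 tilt 0.13 F [-0.6  0.6 -0.8] w 85.3 q [-0.04 -0.09  2.02 -0.    1.22  0.31]
shift [0.3047, 0.0042, 0.0026]
 yaw -20.0 turn [-0.0002, 0.0003, 0.0003]
 yaw 160.0 turn [0.4998, 0.0004, -0.0004]
```

step_arm --motion '[[[0.05,0.004,0.003],[0,0,0],0],[[0.1,0.004,0.003],[0,0,0],0],[[0.15,0.004,0.003],[0,0,0],0],[[0.2,0.004,0.003],[0,0,0],0],[[0.25,0.004,0.003],[0,0,0],0],[[0.28,0.004,0.003],[0,0,0],0],[[0.305,0.004,0.003],[0,0,0],0],[[0.305,0.004,0.003],[0,0,0],0],[[0.305,0.004,0.003],[0,0,0],0]]'

```text
time: 11.63
tcp_pos: [435.6, 23.6, 104.3]
eef_rot: [1.456, 1.027, -1.466]
force: [-0.2, 0.0, 0.2]
width: 85.5
```

```bash
python3 mv.py 437.5 23.5 106 -20; python3 - <<'E'
from h import *
s=cap("side","side13"); crop(s,"c21",290,210,390,330)
k=5
for p in [(437.5,23.5,0),(437.5,23.5,125),(437.5,23.5,140)]: print(((proj(s,p)+.5-[290,210])*k).round())
E
```

```text
t 11.63 tcp [435.6  23.6 104.3] jaw -19.9 tilt 0.37 F [-0.2  0.   0.2] w 85.5 q [-0.04  0.13  2.15 -0.    0.87  0.3 ]
shift [-0.0034, 0.0037, -0.0011]
 yaw -20.0 turn [0.0002, 0.0005, 0.0009]
 yaw 160.0 turn [-0.4998, -0.0014, 0.0007]
[224. 500.]
[228. 319.]
[228. 297.]
```

View pics/c21.png

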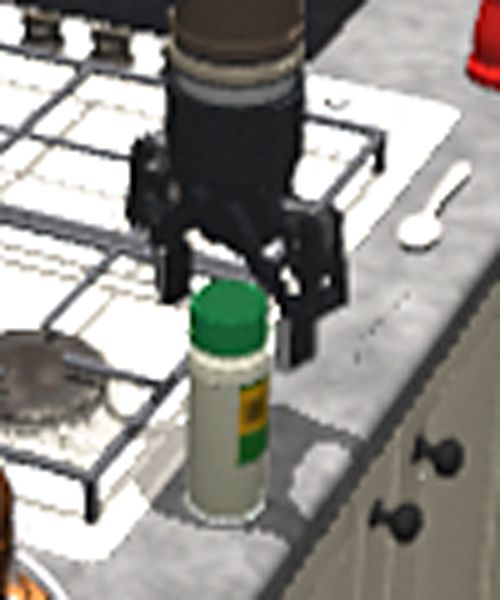

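step_arm --motion '[[[-0.003,0.003,0],[0,0,0.001],60],[[-0.003,0.003,0],[0,0,0.001],85],[[-0.003,0.003,0],[0,0,0.001],95],[[-0.003,0.003,0],[0,0,0.001],102],[[-0.003,0.003,0],[0,0,0.001],108],[[-0.003,0.003,0],[0,0,0.001],114],[[-0.003,0.003,0],[0,0,0.001],120],[[-0.003,0.003,0],[0,0,0.001],140],[[-0.003,0.003,0],[0,0,0.001],255],[[-0.003,0.003,0],[0,0,0.001],255]]' --newtons 40

```text
time: 12.52
tcp_pos: [438.3, 23.1, 107.4]
eef_rot: [1.46, 1.02, -1.46]
force: [-1.5, 0.6, 5.9]
width: 46.1
```

```bash
python3 mv.py 437.5 23.5 106 -20; python3 - <<'E'
from h import *
s=cap("side","side14"); crop(s,"c22",290,210,390,330)
E
```

```text
t 12.52 tcp [438.3  23.1 107.4] jaw -20.0 tilt 0.2 F [-1.5  0.6  5.9] w 46.1 q [-0.04  0.12  2.15 -0.    0.87  0.31]
shift [0.0028, -0.0017, -0.0002]
 yaw -20.0 turn [0.0001, 0.0003, -0.0004]
 yaw 160.0 turn [-0.4999, 0.0007, 0.0005]
```

View pics/c22.png

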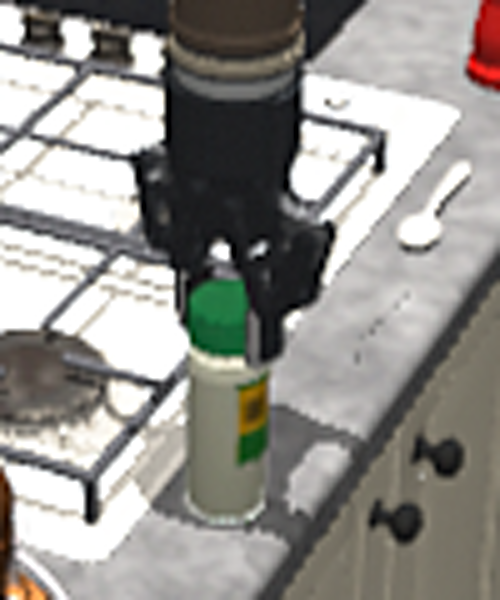

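step_arm --motion '[[[-0.02,0,0],[0,0,0],255],[[-0.08,0,0],[0,0,0],255],[[-0.15,0,0],[0,0,0],255],[[-0.22,0,0],[0,0,0],255],[[-0.28,0,0],[0,0,0],255],[[-0.28,0,0],[0,0,0],255]]'

```text
time: 13.07
tcp_pos: [442.7, 23.3, 254.1]
eef_rot: [1.468, 1.011, -1.449]
force: [1.8, -0.1, 0.6]
width: 46.1
```

```bash
python3 mv.py 510.5 193.8 248 -20
```

```text
t 13.07 tcp [442.7  23.3 254.1] jaw -20.0 tilt 0.92 F [ 1.8 -0.1  0.6] w 46.1 q [-0.04 -0.09  2.03 -0.    1.19  0.31]
shift [0.0131, 0.0109, -0.3668]
 yaw -20.0 turn [0.0001, -0.0003, -0.0025]
 yaw 160.0 turn [-0.4999, 0.004, -0.0005]
```

step_arm --motion '[[[0,0,-0.04],[0,0,-0.002],255],[[0,0,-0.1],[0,0,-0.002],255],[[0,0.005,-0.16],[0,0,-0.002],255],[[0,0.01,-0.23],[0,0,-0.002],255],[[0.01,0.011,-0.3],[0,0,-0.002],255],[[0.01,0.011,-0.35],[0,0,-0.002],255],[[0.01,0.011,-0.367],[0,0,-0.002],255],[[0.01,0.011,-0.367],[0,0,-0.002],255],[[0.01,0.011,-0.367],[0,0,-0.002],255]]'

```text
time: 13.82
tcp_pos: [509.7, 193.2, 248.4]
eef_rot: [1.461, 1.023, -1.459]
force: [-0.4, -0.4, -0.9]
width: 46.5
```

```bash
python3 mv.py 510.5 193.8 200 -20
```

```text
t 13.82 tcp [509.7 193.2 248.4] jaw -19.9 tilt 0.1 F [-0.4 -0.4 -0.9] w 46.5 q [ 0.28  0.14  1.81 -0.    1.2   0.63]
shift [0.0968, 0.0009, -0.0016]
 yaw -20.0 turn [0.0003, 0.0, -0.0003]
 yaw 160.0 turn [-0.4997, 0.0004, 0.0001]
```

Lower to just above the hoop (foot about z=88) and check the fit.

step_arm --motion '[[[0.03,0.001,-0.002],[0,0,0],255],[[0.06,0.001,-0.002],[0,0,0],255],[[0.09,0.001,-0.002],[0,0,0],255],[[0.105,0.001,-0.002],[0,0,0],255],[[0.105,0.001,-0.002],[0,0,0],255]]'

```text
time: 14.23
tcp_pos: [508.5, 192.0, 193.6]
eef_rot: [1.457, 1.023, -1.465]
force: [-0.5, -0.4, 0.0]
width: 46.3
```

```bash
python3 mv.py 510.5 193.8 129 -20; python3 - <<'E'
from h import *
t=cap("top","top15");s=cap("side","side15")
crop(s,"c23",220,250,320,370); crop(t,"c24",190,240,310,330)
a=t["img"][270:306,235:275]; b=s["img"][300:336,255:301]
g=lambda a:cv2.convertScaleAbs(cv2.resize(np.ascontiguousarray(a[:,:,::-1]),None,fx=8,fy=8,interpolation=cv2.INTER_NEAREST),alpha=1.2)
cv2.imwrite("pics/c25.png",np.hstack([g(a),g(b)]))
th=np.linspace(0,2*np.pi,120)
def ext(c,x,y,z,r,o):
    P=np.array([proj(c,(x+r*np.cos(q),y+r*np.sin(q),z)) for q in th]); P=(P+.5-o)*8; return P.min(0).round(),P.max(0).round()
print("top hoop",ext(t,510.5,193.8,77,29.5,[235,270]),"foot",ext(t,510.5,193.8,89,23.5,[235,270]))
print("side hoop",ext(s,510.5,193.8,77,29.5,[255-36,300]),"foot",ext(s,510.5,193.8,89,23.5,[255-36,300]))
E
```

```text
t 14.23 tcp [508.5 192.  193.6] jaw -20.0 tilt 0.25 F [-0.5 -0.4  0. ] w 46.3 q [ 0.28  0.2   1.86 -0.    1.09  0.63]
shift [0.1291, 0.0028, -0.0053]
 yaw -20.0 turn [0.0, 0.0006, 0.0004]
 yaw 160.0 turn [-0.5, -0.0006, 0.0009]
top hoop (array([ 77., 106.]), array([238., 259.])) foot (array([ 89., 110.]), array([217., 234.]))
side hoop (array([419.,  62.]), array([601., 174.])) foot (array([436.,  43.]), array([581., 132.]))
```

View pics/c25.png

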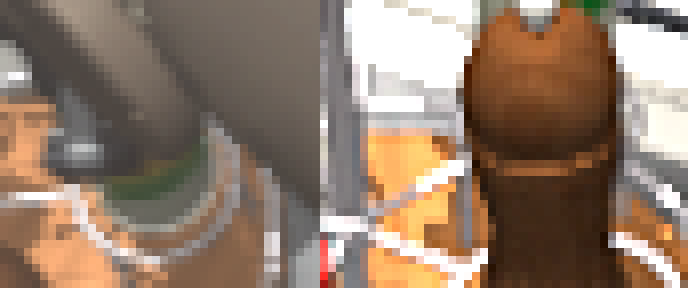

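View pics/c24.png

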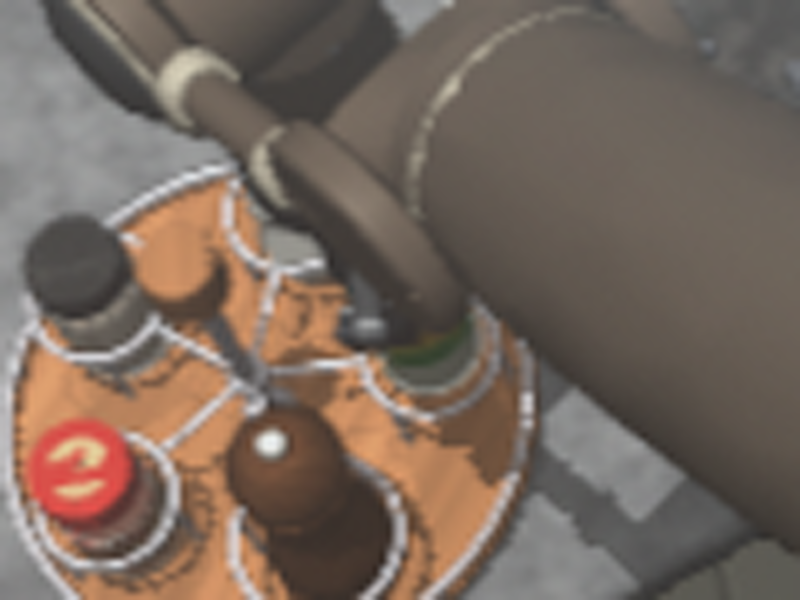

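View pics/c23.png

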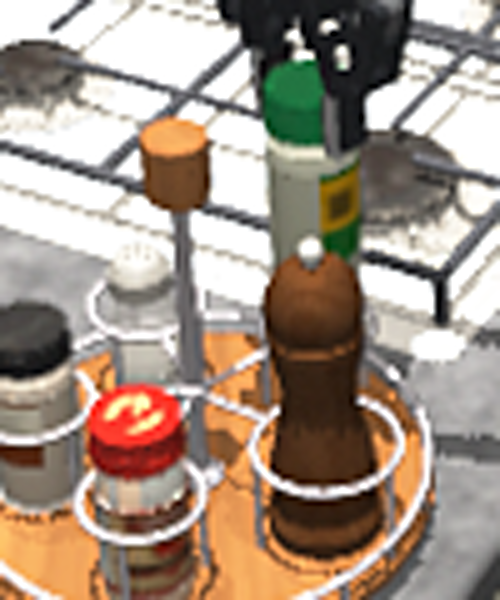

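```bash
python3 - <<'E'
from h import *
s=load("side15")
for p in [(508.5,192,89),(508.5,192,150),(508.5,192,220),(510.5,193.8,77),(540.3,268,214),(540.3,268,232)]: print(p,((proj(s,p)+.5-[220,250])*5).round(1))
x0,y0,x1,y1=265,282,300,300
sub=s["img"][y0:y1,x0:x1].astype(int)
for r in (4,8,12): print(r+y0,[tuple(q) for q in sub[r,6:30:1]][:0])
b=cv2.resize(np.ascontiguousarray(s["img"][255:330,262:307,::-1]),None,fx=8,fy=8,interpolation=cv2.INTER_NEAREST); cv2.imwrite("pics/c26.png",b)
E
```

```text
(508.5, 192, 89) [318.1 303.6]
(508.5, 192, 150) [314.1 207.1]
(508.5, 192, 220) [309.3  90.4]
(510.5, 193.8, 77) [313.8 323. ]
(540.3, 268, 214) [171.8 162.1]
(540.3, 268, 232) [169.4 130.4]
286 []
290 []
294 []
```

View pics/c26.png

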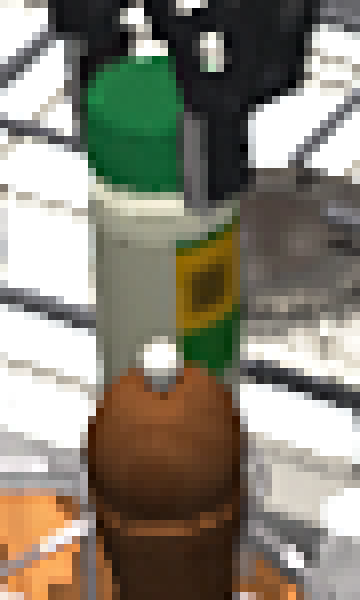

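```bash
python3 mv.py 509.3 193.2 165 -20
```

```text
t 14.33 tcp [510.5 193.  196.1] jaw -20.0 tilt 0.11 F [ 0.5  0.3 -0.9] w 46.3 q [ 0.28  0.19  1.85 -0.    1.09  0.63]
shift [0.0621, -0.0026, 0.0004]
 yaw -20.0 turn [0.0001, 0.0001, -0.0003]
 yaw 160.0 turn [-0.4999, 0.0004, 0.0002]
```

step_arm --motion '[[[0.01,-0.001,-0.001],[0,0,0],255],[[0.02,-0.001,-0.001],[0,0,0],255],[[0.03,-0.001,-0.001],[0,0,0],255],[[0.04,-0.001,-0.001],[0,0,0],255],[[0.05,-0.001,-0.001],[0,0,0],255],[[0.06,-0.001,-0.001],[0,0,0],255]]'

```text
time: 14.83
tcp_pos: [510.2, 193.7, 165.5]
eef_rot: [1.461, 1.022, -1.46]
force: [0.1, -0.1, -0.2]
width: 46.1
```

```bash
python3 mv.py 510 193.5 129 -20; python3 - <<'E'
from h import *
t=cap("top","top16");s=cap("side","side16")
a=t["img"][265:310,225:275]; b=s["img"][275:320,262:307]
g=lambda a:cv2.convertScaleAbs(cv2.resize(np.ascontiguousarray(a[:,:,::-1]),None,fx=8,fy=8,interpolation=cv2.INTER_NEAREST),alpha=1.2)
cv2.imwrite("pics/c27.png",np.hstack([g(a),g(b)]))
E
```

```text
t 14.83 tcp [510.2 193.7 165.5] jaw -20.0 tilt 0.1 F [ 0.1 -0.1 -0.2] w 46.1 q [ 0.28  0.23  1.88 -0.    1.03  0.63]
shift [0.0729, -0.0003, 0.0004]
 yaw -20.0 turn [0.0001, 0.0001, -0.0002]
 yaw 160.0 turn [-0.4999, 0.0004, 0.0002]
```

View pics/c27.png

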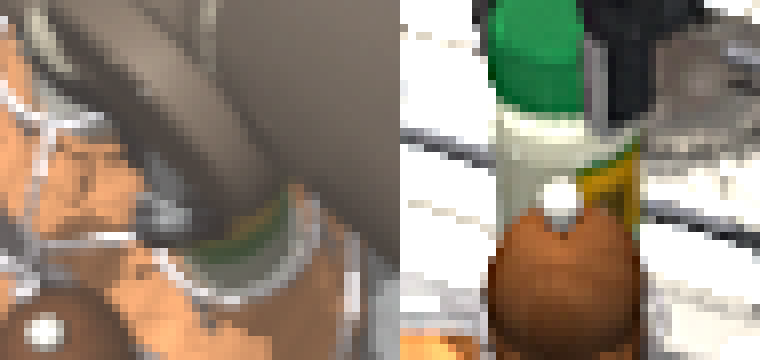

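step_arm --motion '[[[0.015,0,0],[0,0,0],255],[[0.03,0,0],[0,0,0],255],[[0.045,0,0],[0,0,0],255],[[0.058,0,0],[0,0,0],255],[[0.066,0,0],[0,0,0],255],[[0.068,0,0],[0,0,0],255],[[0.068,0,0],[0,0,0],255]]'

```text
time: 15.52
tcp_pos: [509.1, 193.3, 130.2]
eef_rot: [1.458, 1.023, -1.463]
force: [0.0, -0.6, -1.4]
width: 46.0
```

```bash
python3 mv.py 510 193.5 129 -20
```

```text
t 15.52 tcp [509.1 193.3 130.2] jaw -20.0 tilt 0.16 F [ 0.  -0.6 -1.4] w 46.0 q [ 0.28  0.28  1.9  -0.    0.97  0.63]
shift [0.0024, 0.0016, -0.001]
 yaw -20.0 turn [0.0001, 0.0004, 0.0002]
 yaw 160.0 turn [-0.4999, -0.0002, 0.0007]
```

step_arm --motion '[[[0.002,0.001,0],[0,0,0],255],[[0.003,0.001,0],[0,0,0],255],[[0.004,0.001,0],[0,0,0],255],[[0.005,0.001,0],[0,0,0],255]]'

```text
time: 15.85
tcp_pos: [510.9, 193.4, 129.4]
eef_rot: [1.46, 1.022, -1.46]
force: [-0.7, -0.3, 6.7]
width: 46.4
```

Contact with the tray floor (6.7 N at z 129.4, as expected). Release.

step_arm --motion '[[[-0.002,0,0],[0,0,0],110],[[-0.002,0,0],[0,0,0],90],[[-0.002,0,0],[0,0,0],60],[[-0.002,0,0],[0,0,0],20],[[-0.002,0,0],[0,0,0],0],[[-0.002,0,0],[0,0,0],0]]'

```text
time: 16.35
tcp_pos: [510.7, 193.3, 130.2]
eef_rot: [1.46, 1.022, -1.461]
force: [-0.8, 0.5, -0.1]
width: 85.2
```

step_arm --motion '[[[-0.03,0,0],[0,0,0],0],[[-0.1,0,0],[0,0,0],0],[[-0.18,0,0],[0,0,0],0],[[-0.26,0,0],[0,0,0],0],[[-0.33,0,0],[0,0,0],0],[[-0.33,0,0],[0,0,0],0]]'

```text
time: 16.85
tcp_pos: [515.4, 195.1, 304.5]
eef_rot: [1.472, 1.016, -1.446]
force: [1.3, 0.0, 1.7]
width: 85.4
```

```bash
python3 mv.py 540.3 268 300 80; python3 - <<'E'
from h import *
s=cap("side","side17"); crop(s,"c28",200,240,320,390)
E
```

```text
t 16.85 tcp [515.4 195.1 304.5] jaw -19.9 tilt 0.95 F [1.3 0.  1.7] w 85.4 q [ 0.28  0.09  1.74 -0.    1.29  0.63]
shift [0.0103, -0.0031, -0.154]
 yaw 80.0 turn [-0.2776, 0.001, -0.0028]
 yaw 260.0 turn [0.2224, -0.0027, -0.001]
```

View pics/c28.png

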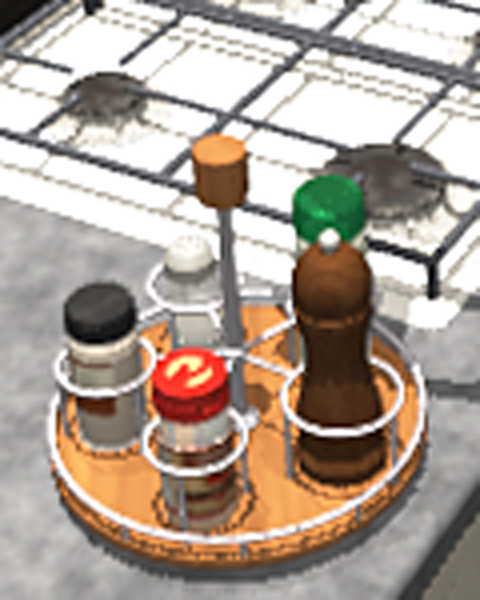

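step_arm --motion '[[[0.01,-0.003,-0.03],[-0.02,0,-0.003],0],[[0.01,-0.003,-0.06],[-0.04,0,-0.003],0],[[0.01,-0.003,-0.09],[-0.06,0,-0.003],0],[[0.01,-0.003,-0.12],[-0.08,0,-0.003],0],[[0.01,-0.003,-0.154],[-0.1,0,-0.003],0],[[0.01,-0.003,-0.154],[-0.12,0,-0.003],0],[[0.01,-0.003,-0.154],[-0.14,0,-0.003],0],[[0.01,-0.003,-0.154],[-0.16,0,-0.003],0],[[0.01,-0.003,-0.154],[-0.18,0,-0.003],0],[[0.01,-0.003,-0.154],[-0.194,0,-0.003],0]]'

```text
time: 17.73
tcp_pos: [537.6, 267.2, 293.8]
eef_rot: [0.538, 1.509, -0.55]
force: [0.1, 0.8, 0.6]
width: 85.6
```

```bash
python3 mv.py 540.3 268 193 50; python3 - <<'E'
from fit import *
t=cap("top","top18"); s=cap("side","side18"); crop(s,"c29",200,220,320,370); crop(t,"c30",180,240,340,360)
for nm,g,r in [("wide",(459,273),36),("salt",(602,217),29.5),("red",(518,345.5),29.5),("blk",(606,313),29.5)]:
    for c in (t,s):
        f=hoopfit(c,g,r,77); print(nm,f[0].round(1),f[1],round(f[2],2))
E
```

```text
t 17.73 tcp [537.6 267.2 293.8] jaw 50.2 tilt 0.59 F [0.1 0.8 0.6] w 85.6 q [ 0.39  0.22  1.62 -0.    1.31 -0.49]
shift [0.2016, 0.0066, 0.0039]
 yaw 50.0 turn [0.0006, -0.0007, 0.0015]
 yaw 230.0 turn [-0.4993, -0.0024, -0.001]
wide [460.6 272.3] 58 0.67
wide [457.9 271.9] 114 0.89
salt [602. 217.] 0 0
salt [602.1 214.5] 132 1.0
red [519.7 346.4] 68 0.72
red [516.6 345.4] 102 0.78
blk [608.  313.2] 37 0.44
blk [605.7 312.6] 109 0.83
```

View pics/c29.png

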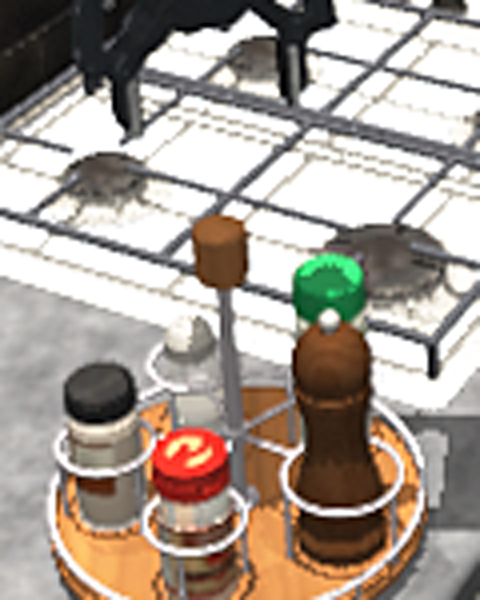

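View pics/c30.png

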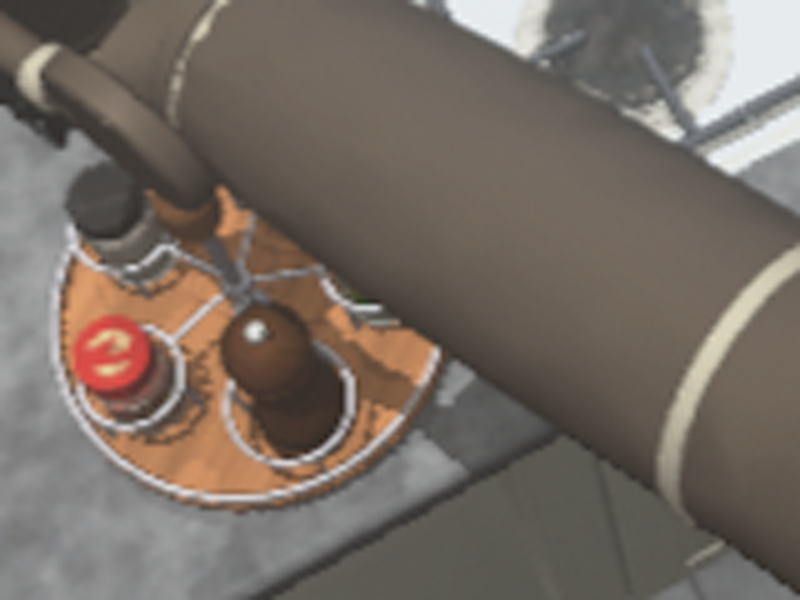

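step_arm --motion '[[[0,0.006,0.003],[0,0,0.001],0],[[0.05,0.006,0.003],[0,0,0.001],0],[[0.1,0.006,0.003],[0,0,0.001],0],[[0.15,0.006,0.003],[0,0,0.001],0],[[0.185,0.006,0.003],[0,0,0.001],0],[[0.2,0.006,0.003],[0,0,0.001],0],[[0.2,0.006,0.003],[0,0,0.001],0],[[0.2,0.006,0.003],[0,0,0.001],0]]'

```text
time: 18.5
tcp_pos: [540.0, 268.1, 193.9]
eef_rot: [0.548, 1.505, -0.55]
force: [-0.2, 0.1, 0.7]
width: 85.4
```

```bash
python3 mv.py 540.2 268 194 50; python3 - <<'E'
from fit import *
s=cap("side","side19"); crop(s,"c31",200,220,320,370)
for p in [(540.2,268,214)]: print((proj(s,p)+.5-[200,220])*4)
E
```

```text
t 18.5 tcp [540.  268.1 193.9] jaw 49.8 tilt 0.3 F [-0.2  0.1  0.7] w 85.4 q [ 0.39  0.31  1.72  0.    1.12 -0.48]
shift [-0.0001, 0.0001, 0.0004]
 yaw 50.0 turn [-0.0005, -0.0007, 0.0005]
 yaw 230.0 turn [0.4995, 0.0008, 0.001]
[217.57118226 249.7245705 ]
```

View pics/c31.png

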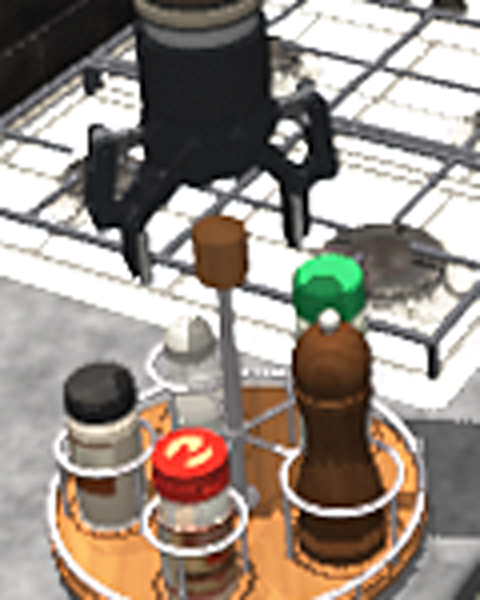

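step_arm --motion '[[[0,0,0],[0,0,0],100],[[0,0,0],[0,0,0],120],[[0,0,0],[0,0,0],135],[[0,0,0],[0,0,0],145],[[0,0,0],[0,0,0],155],[[0,0,0],[0,0,0],170],[[0,0,0],[0,0,0],255],[[0,0,0],[0,0,0],255],[[0,0,0],[0,0,0],255]]' --newtons 50

```text
time: 19.3
tcp_pos: [539.9, 267.0, 196.2]
eef_rot: [0.546, 1.505, -0.551]
force: [-4.1, -3.8, 5.4]
width: 32.6
```

```bash
python3 mv.py 540.2 268 194 -91; python3 - <<'E'
from fit import *
s=cap("side","side20"); crop(s,"c32",200,220,320,370)
E
```

```text
t 19.3 tcp [539.9 267.  196.2] jaw 49.9 tilt 0.32 F [-4.1 -3.8  5.4] w 32.6 q [ 0.39  0.3   1.72  0.    1.13 -0.48]
shift [0.0043, 0.002, -0.0007]
 yaw -91.0 turn [0.3913, 0.0007, 0.0009]
 yaw 89.0 turn [-0.1087, -0.0007, 0.0006]
```

View pics/c32.png

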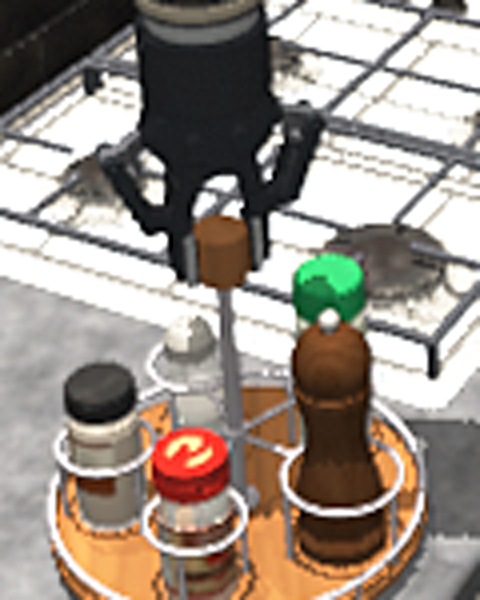

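step_arm --motion '[[[0,0,0],[0.004,0,0],255],[[0,0,0],[0.01,0,0],255],[[0,0,0],[0.02,0,0],255],[[0,0,0],[0.032,0,0],255],[[0,0,0],[0.044,0,0],255],[[0,0,0],[0.056,0,0],255],[[0,0,0],[0.068,0,0],255],[[0,0,0],[0.08,0,0],255],[[0,0,0],[0.092,0,0],255],[[0,0,0],[0.1,0,0],255]]'

```text
time: 20.18
tcp_pos: [538.9, 266.4, 196.2]
eef_rot: [1.026, 1.317, -1.038]
force: [-2.9, -1.6, 1.8]
width: 32.5
```

```bash
python3 mv.py 540 267.5 196 -91; python3 - <<'E'
from fit import *
s=cap("side","side21"); crop(s,"c33",200,220,320,370)
E
```

```text
t 20.18 tcp [538.9 266.4 196.2] jaw 13.7 tilt 0.45 F [-2.9 -1.6  1.8] w 32.5 q [ 0.39  0.3   1.72 -0.    1.13  0.15]
shift [0.0004, 0.0027, -0.0016]
 yaw -91.0 turn [0.2908, 0.0013, 0.0007]
 yaw 89.0 turn [-0.2092, -0.0007, 0.0012]
```

View pics/c33.png

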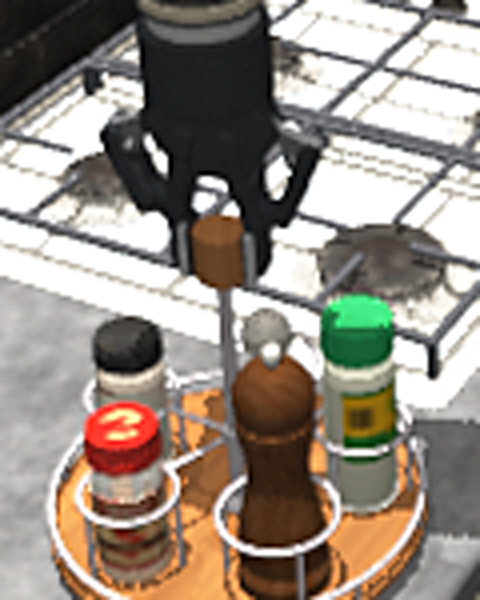

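step_arm --motion '[[[0,0,0],[0.008,0,0],255],[[0,0,0],[0.02,0,0],255],[[0,0,0],[0.032,0,0],255],[[0,0,0],[0.044,0,0],255],[[0,0,0],[0.056,0,0],255],[[0,0,0],[0.068,0,0],255],[[0,0,0],[0.08,0,0],255],[[0,0,0],[0.092,0,0],255],[[0,0,0],[0.104,0,0],255],[[0,0,0],[0.116,0,0],255]]'

```text
time: 21.07
tcp_pos: [537.6, 266.5, 196.2]
eef_rot: [1.554, 0.936, -1.573]
force: [-5.0, -0.6, 2.4]
width: 32.9
```

step_arm --motion '[[[0,0,0],[0.012,0,0],255],[[0,0,0],[0.024,0,0],255],[[0,0,0],[0.036,0,0],255],[[0,0,0],[0.048,0,0],255],[[0,0,0],[0.06,0,0],255],[[0,0,0],[0.072,0,0],255],[[0,0,0],[0.084,0,0],255],[[0,0,0],[0.096,0,0],255],[[0,0,0],[0.108,0,0],255],[[0,0,0],[0.115,0,0],255]]'

```text
time: 21.9
tcp_pos: [536.7, 267.5, 196.2]
eef_rot: [2.018, 0.362, -2.042]
force: [-3.6, 1.3, 0.1]
width: 33.0
```

```bash
python3 mv.py 540 267.5 196 -91; python3 - <<'E'
from fit import *
s=cap("side","side22"); crop(s,"c34",200,220,320,370); t=cap("top","top22"); crop(t,"c35",180,240,340,360)
E
```

```text
t 21.9 tcp [536.7 267.5 196.2] jaw -69.8 tilt 0.66 F [-3.6  1.3  0.1] w 33.0 q [0.39 0.3  1.72 0.   1.13 1.61]
shift [0.0004, 0.0023, -0.0063]
 yaw -91.0 turn [0.0588, 0.0018, 0.0001]
 yaw 89.0 turn [-0.4412, -0.0002, 0.0026]
```

View pics/c34.png

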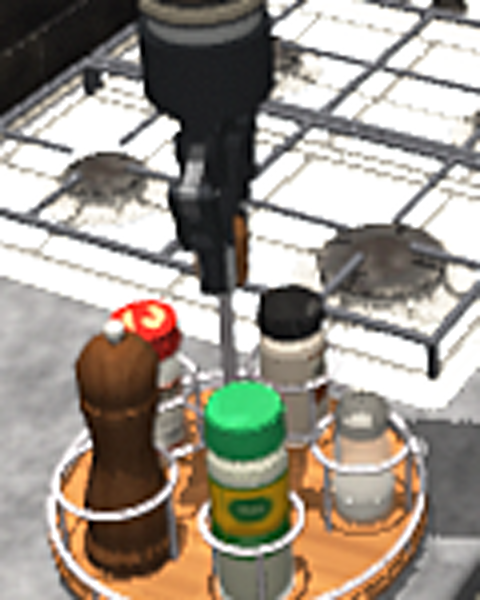

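View pics/c35.png

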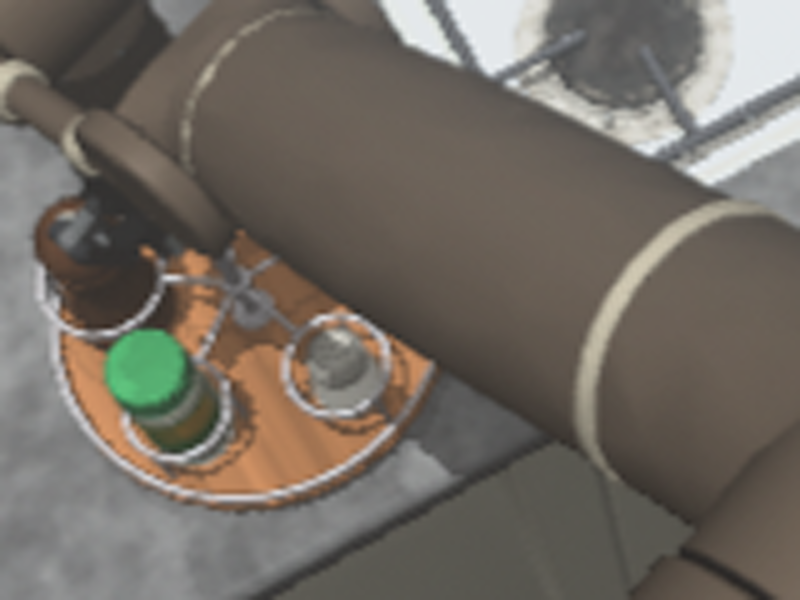

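```bash
python3 - <<'E'
from fit import *
t=load("top22");s=load("side22")
for jaw in (-20.,):
  for nm,off,r in [("salt",0,29.5),("jar",-72,29.5),("mill",-144,36),("red",-216,29.5),("blk",72,29.5)]:
    a=np.radians(-39.0-119.7+off); g=np.array([540.2,268])+80*np.array([np.cos(a),np.sin(a)])
    for n,c,ax in (("top",t,(541.8,269)),("side",s,(538.4,267.2))):
        f=hoopfit(c,g,r,77); d=f[0]-ax; print(nm,n,g.round(1),f[0].round(1),f[1],round(f[2],2),"salt angle",round((np.degrees(np.arctan2(d[1],d[0]))-off)%360,2),"r",round(np.linalg.norm(d),1))
for n,c in (("top",t),("side",s)): print(n,hoopfit(c,(540,268),119,34))
E
```

```text
salt top [465.7 238.9] [466.5 239.6] 56 0.94 salt angle 201.33 r 80.9
salt side [465.7 238.9] [462.6 238.6] 98 1.0 salt angle 200.67 r 81.0
jar top [489.5 329.9] [489.5 330.1] 37 0.67 salt angle 202.53 r 80.4
jar side [489.5 329.9] [486.5 329.7] 80 0.78 salt angle 201.7 r 81.2
mill top [583.4 335.3] [584.  337.8] 68 0.56 salt angle 202.51 r 80.7
mill side [583.4 335.3] [581.5 335.8] 142 0.89 salt angle 201.84 r 81.0
red top [617.6 247.7] [617.6 247.7] 0 0 salt angle 200.3 r 78.7
red side [617.6 247.7] [609.5 241. ] 60 0.5 salt angle 195.74 r 75.8
blk top [544.8 188.1] [544.8 188.1] 0 0 salt angle 200.13 r 80.9
blk side [544.8 188.1] [540.6 187.9] 95 0.83 salt angle 199.56 r 79.3
top (array([541.97893264, 268.24678574]), 153, 0.5)
side (array([538.72131845, 267.17382366]), 453, 1.0)
```

step_arm --motion '[[[0,0,0],[0.01,0,0],255],[[0,0,0],[0.02,0,0],255],[[0,0,0],[0.03,0,0],255],[[0,0,0],[0.04,0,0],255],[[0,0,0],[0.05,0,0],255],[[0,0,0],[0.056,0,0],255],[[0,0,0],[0.059,0,0],255],[[0,0,0],[0.059,0,0],255],[[0,0,0],[0.059,0,0],255]]'

```text
time: 22.75
tcp_pos: [536.6, 268.2, 196.2]
eef_rot: [-2.202, 0.015, 2.227]
force: [-2.5, 1.7, -1.1]
width: 32.9
```

```bash
python3 mv.py 540 267.5 196 -91; cat > chk.py <<'E'
from fit import *
import sys
n=sys.argv[1]; nom=float(sys.argv[2])
s=cap("side","side"+n); crop(s,"cs"+n,200,220,320,370); t=cap("top","top"+n); crop(t,"ct"+n,180,240,340,360)
for nm,off,r in [("salt",0,29.5),("jar",-72,29.5),("mill",-144,36),("red",-216,29.5),("blk",72,29.5)]:
    a=np.radians(nom+off)
    for n,c,ax in (("top",t,(541.8,269)),("side",s,(538.5,267.2))):
        g=np.array(ax)+80*np.array([np.cos(a),np.sin(a)])
        f=hoopfit(c,g,r,77); d=f[0]-ax; print(nm,n,f[0].round(1),f[1],round(f[2],2),"salt angle",round((np.degrees(np.arctan2(d[1],d[0]))-off)%360,2),"r",round(np.linalg.norm(d),1))
for n,c in (("top",t),("side",s)): print(n,hoopfit(c,(540,268),119,34))
E
python3 chk.py 23 180
```

```text
t 22.75 tcp [536.6 268.2 196.2] jaw -90.8 tilt 0.65 F [-2.5  1.7 -1.1] w 32.9 q [0.39 0.3  1.72 0.01 1.13 1.97]
shift [0.0004, 0.0012, -0.0069]
 yaw -91.0 turn [0.0005, 0.0018, 0.0]
 yaw 89.0 turn [-0.4995, -0.0, 0.0028]
salt top [460.7 267.5] 60 0.78 salt angle 181.05 r 81.1
salt side [458.  267.2] 132 1.0 salt angle 179.98 r 80.5
jar top [514.9 345.1] 46 0.67 salt angle 181.5 r 80.7
jar side [512.2 343.8] 84 0.72 salt angle 180.95 r 81.0
mill top [605.1 317.8] 47 0.5 salt angle 181.63 r 79.9
mill side [602.8 315.8] 129 0.78 salt angle 181.08 r 80.6
red top [606.5 222. ] 0 0 salt angle 180.0 r 80.0
red side [591.2 221.2] 60 0.61 salt angle 174.91 r 69.9
blk top [517.1 192.9] 0 0 salt angle 180.0 r 80.0
blk side [512.5 190.5] 110 0.89 salt angle 179.3 r 80.9
top (array([542.13748476, 268.21806013]), 186, 0.5)
side (array([538.88826243, 267.49534135]), 449, 0.8888888888888888)
```

View pics/cs23.png

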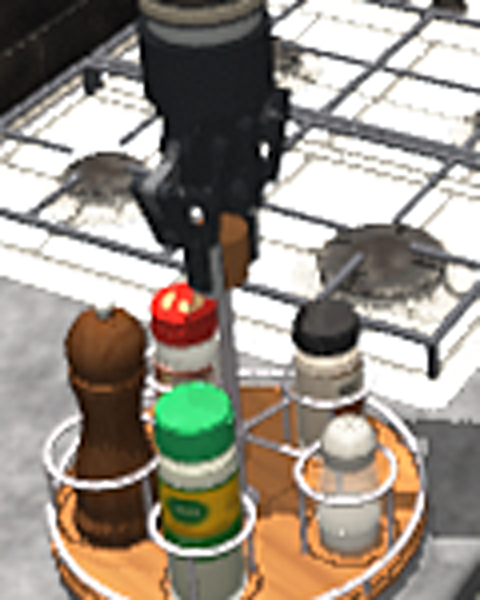

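View pics/ct23.png

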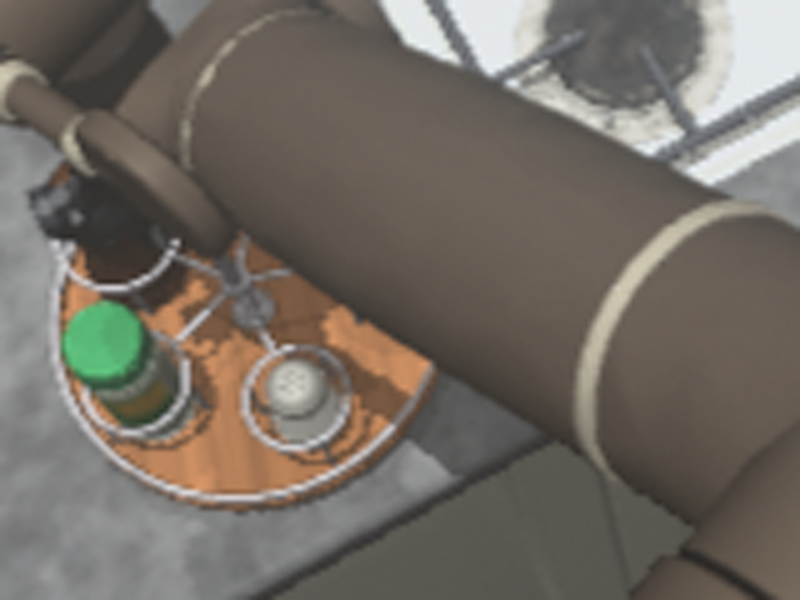

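```bash
python3 - <<'E'
from h import *
s=load("side23");t=load("top23")
for p in [(460.2,268,22),(460.2,268,100),(460.2,268,112),(457,268,22),(460.2,264,22)]:
    print(p,"side",((proj(s,p)+.5-[200,220])*4).round(),"top",((proj(t,p)+.5-[180,240])*5).round())
b=cv2.resize(np.ascontiguousarray(s["img"][318:368,266:310,::-1]),None,fx=8,fy=8,interpolation=cv2.INTER_NEAREST)
a=cv2.resize(np.ascontiguousarray(t["img"][302:352,222:266,::-1]),None,fx=8,fy=8,interpolation=cv2.INTER_NEAREST)
cv2.imwrite("pics/c40.png",cv2.convertScaleAbs(np.hstack([a,b]),alpha=1.1))
for p in [(460.2,268,22),(460.2,268,77),(460.2,268,112)]: print("in c40: top",((proj(t,p)+.5-[222,302])*8).round(),"side",((proj(s,p)+.5-[266-44,318])*8).round())
E
```

```text
(460.2, 268, 22) side [345. 537.] top [312. 422.]
(460.2, 268, 100) side [341. 439.] top [290. 387.]
(460.2, 268, 112) side [340. 423.] top [286. 382.]
(457, 268, 22) side [349. 538.] top [315. 426.]
(460.2, 264, 22) side [348. 533.] top [318. 418.]
in c40: top [163. 179.] side [514. 289.]
in c40: top [138. 140.] side [508. 153.]
in c40: top [122. 115.] side [505.  62.]
```

View pics/c40.png

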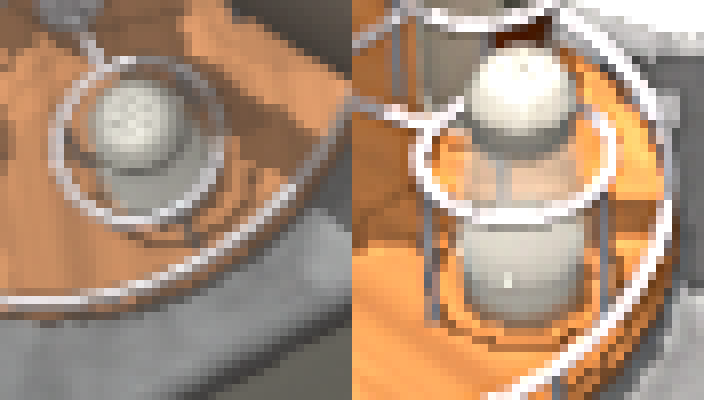

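step_arm --motion '[[[0,0,0],[0.002,0,0],255],[[0,0,0],[0.004,0,0],255],[[0,0,0],[0.005,0,0],255],[[0,0,0],[0.005,0,0],255],[[0,0,0],[0.005,0,0],255],[[0,0,0],[0.005,0,0],255]]'

```text
time: 23.35
tcp_pos: [536.6, 268.3, 196.2]
eef_rot: [-2.186, 0.05, 2.211]
force: [-2.4, 1.0, -0.7]
width: 33.0
```

```bash
python3 mv.py 540 267.5 196 -91; 
python3 chk.py 24 180; python3 - <<'E'
from h import *
s=load("side24");t=load("top24")
b=cv2.resize(np.ascontiguousarray(s["img"][318:368,266:310,::-1]),None,fx=8,fy=8,interpolation=cv2.INTER_NEAREST)
a=cv2.resize(np.ascontiguousarray(t["img"][302:352,222:266,::-1]),None,fx=8,fy=8,interpolation=cv2.INTER_NEAREST)
cv2.imwrite("pics/c41.png",cv2.convertScaleAbs(np.hstack([a,b]),alpha=1.1))
E
```

```text
t 23.35 tcp [536.6 268.3 196.2] jaw -92.6 tilt 0.65 F [-2.4  1.  -0.7] w 33.0 q [0.39 0.3  1.72 0.01 1.13 2.  ]
shift [0.0004, 0.0012, -0.0069]
 yaw -91.0 turn [-0.0045, 0.0018, 0.0]
 yaw 89.0 turn [0.4955, 0.0, -0.0028]
salt top [460.9 270.1] 58 0.72 salt angle 179.23 r 80.9
salt side [457.9 269.4] 145 1.0 salt angle 178.47 r 80.6
jar top [518.4 351.5] 53 0.56 salt angle 177.86 r 85.7
jar side [514.4 344.8] 83 0.72 salt angle 179.24 r 81.2
mill top [606.8 315. ] 42 0.5 salt angle 179.3 r 79.7
mill side [604.9 314.7] 128 0.78 salt angle 179.53 r 81.7
red top [606.5 222. ] 0 0 salt angle 180.0 r 80.0
red side [596.6 218.1] 57 0.61 salt angle 175.77 r 76.1
blk top [517.1 192.9] 0 0 salt angle 180.0 r 80.0
blk side [511.1 192.4] 107 0.89 salt angle 177.88 r 79.7
top (array([542.19508277, 268.32746765]), 190, 0.5)
side (array([538.87417622, 267.36959557]), 454, 0.9444444444444444)
```

View pics/c41.png

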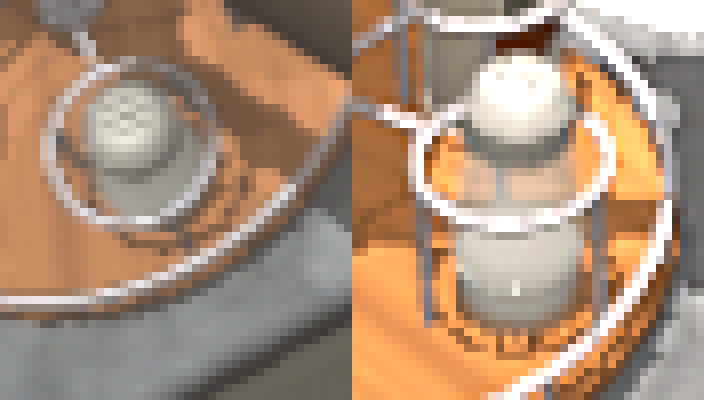

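View pics/side24.png

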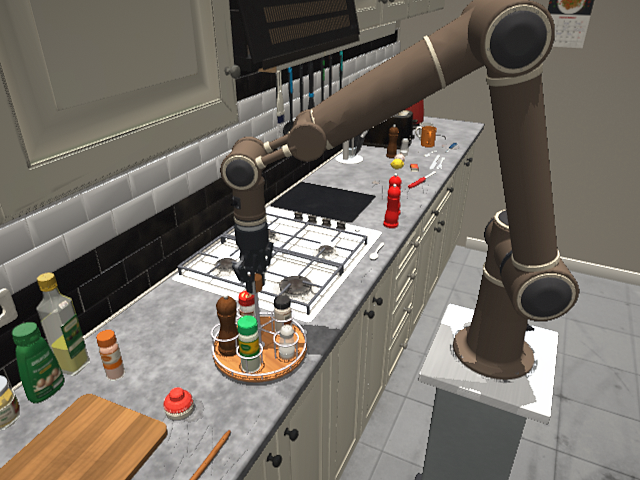

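View pics/top24.png

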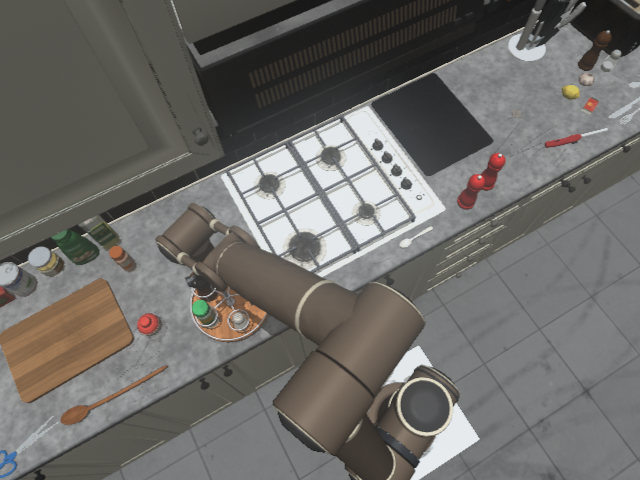

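```bash
python3 - <<'E'
from cell import status,bot
o=status.get_obs(); print(o["time"],o["width"],o["dq"],o["force"])
print(bot.job_done())
E
```

```text
23.45 32.718766616208605 [-0.00010774  0.00177067  0.00033364  0.0017476   0.00103253  0.00067757] [-3.22779447  2.02685635 -0.7988686 ]
the job is handed in; nothing more can be done
None
```

The pepper mill stands in the wide hoop and the tall jar in the narrow one. The salt shaker is at the front, and I handed the job in at 23.5 s with the knob still gripped. Both were lowered until the wrist felt the tray floor (about 7 N) before I let go. I then turned the carousel about 141° clockwise.

- **Salt shaker position:** its hoop came out at about 179° around the axis, where 180° is straight to the front; single fits ranged from 178° to 180°. It sits a little off-centre in its hoop. By eye in both pictures it is about 3 mm from the front spot, mostly nearer the front edge.
- **Still at hand-in:** the arm was at rest with the grip reading 33 mm on the 34 mm knob and only a few newtons of side force.
- **Other items:** in the last pictures the other jars were upright in their hoops. The teaspoon, egg timer and red mills had not been touched.
- **Disagreements:** the two cameras differed by 2 to 3 mm in x, so I averaged them. The fit of the red-capped jar's hoop was spoiled by things in front of it, so I ignored it. While the knob turned, the gripper drifted about 3 mm towards the front under that light side force.

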